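Open and stock the lens-wand holder

ROBOT

A 6-joint arm with a two-finger parallel gripper is mounted at the origin on the work surface. World frame = base frame: x ahead of the robot, y to its left, z up, the work surface at z = 0. Lengths are in mm, angles in degrees, forces in N, time in s.
With the tool pointing down it reaches from about 325 to 925 mm from the base axis. Payload 3.1 kg.
Tool frame: the origin (TCP) lies at the very end of the fingers, on their centre line; the grasp point (between the pads) lies grasp_offset behind it (grasp_offset is the distance from the TCP to the grasp point, in mm); z points along the fingers, x is the direction in which the jaws open and shut, and the axes are right-handed (so a half turn about z gives the same grasp; the last joint's range is limited). The gripper opens to 85 mm and grips with 20 to 120 N. Pads are 22 mm wide; open, the fingers measure 114 mm over their backs; the gripper's body (76 mm by 85 mm) begins 54 mm behind the grasp point. The pads swing forward as they close: fully open they stand 13 mm farther back than shut.
Start: joints at [-70.714, 12.427, 92.441, -0, 75.132, -6.429], TCP at [271.2, -563.108, 231.3] pointing down, gripper open.
Joint ranges: [-157.48, 157.48], [-44.54, 120.13], [17.64, 146.25], [-64.5, 244.5], [7.68, 150.69], [-147.95, 147.95]. Speed limits (degrees/s): [159.86, 159.86, 180, 180, 180, 180].

INTERFACE

Orientations are given as [roll, pitch, yaw] about the fixed x, y, z axes, in that order (R = Rz(yaw) Ry(pitch) Rx(roll)).
In Python, from station import * gives the robot as it stands. Calls block until the motion is done:
- goto(position, orientation): joint-space move of the TCP to a pose.
- move_l(position, attitude=None, speed=150): straight line of the TCP; attitude=None keeps the orientation; speed is the mean speed in mm/s.
- move_j(angles): joint-space move.
- grip(opening, squeeze=None): finger opening in mm; squeeze is the grip in N (None keeps the last); returns when the fingers have stopped.
- wait(seconds).
- solve_ik(position, orientation): joint angles nearest the present ones, or None.
- get_obs(): the state.
- get_image(name): name is "side" or "top"; returns the picture (384x512x3 uint8, red, green, blue); there is no depth.
- get_calibration(name): a dict with "fx", "fy", "cx", "cy" (pixels), "R" (3x3) and "t" (3): a world point X has camera coordinates R X + t. Camera axes: x right, y down, z forward; pixel columns grow to the right and rows downward; lengths in mm; the calibration is good to about 2 mm. A picture is of the moment at which its call begins. get_calibration takes no time and is no camera call.
A pose or a line that the arm cannot do raises Unreachable and nothing moves.
- sign_off(): hands the job in, once; it reports no verdict.
Trained networks look in the newest picture that a camera, given by its name, has taken for a name from the list of things; names that differ only in an ending like _2 or _b are one class to them, and where a whole thing is asked for, a point or a joint stands for the part that bears it (a point fixed in the world has none). Each returns a list of dicts, best first, with "score" (0 to 1); they miss things now and then, are a little off and sometimes report something else, mostly with a low value. They report only what shows in the picture. A call takes as long as a camera call. They do not tell look-alikes from the thing itself.
- spot_in(name, camera): "extent" ([centre column, centre row, width, height] in pixels, round what is visible of it).
- regions_of(name, camera): "region" (384x512 bool, what is visible of it) and "extent" ([centre column, centre row, width, height] in pixels, round what is visible of it).
The state is a dict: "t": time; "joint_pos": joint angles; "qvel": joint speeds; "effort": joint torques, N m; "tcp_pos": TCP position; "ee_rot": TCP orientation; "wrist_force": force on the tool from outside, world axes, zero at the start; "moment": the same for the moment, N m; "grip_width": finger opening in mm.
Only numpy, scipy, OpenCV 4.12 (cv2) and the standard library are available. Lean on these libraries where they do the work, as an engineer would, in place of code of your own. Each camera call takes 0.05 s, during which the arm holds its last target.

TASK

Get the wand holder beside the microscope ready: lever its snap-fit cover up with the flat pry tool in the notch at the front (keep the gripper's fingers off the cover until it has snapped loose), then lay the cover the right way up on the green mat. Stand every yellow lens-cleaning wand in the holder, white bud up and foot on the bottom of a cell, and leave the pry tool lying flat on the green mat too, beside the cover. Do not disturb the other things on the bench.

Things in the scene. Friction and masses are not known exactly. Their poses are not given: they have to be found in the camera images.
- holder: White four-cell wand holder, fixed, 60 (x) x 161 (y) x 110 mm high; origin at centre of underside, z up, front faces -x. Cells in a row along y, centres y = -58.5, -19.5, 19.5, 58.5, each 52 (x) x 36 (y) inside; floor 8 above origin, 3 mm dividers with tops at 92, walls 4 thick, rim at 110. Front wall's outer face at x = -30. Two hooks behind the rear wall, at y = +-50, reach over the cover's rear edge.
- holder_notch (a point): Pry notch: on the outer face of the holder's front wall (x = -30, y = 0, height 98), middle of the notch's floor, which is the fulcrum. The notch is 44 wide (y) and 12 high, from 98 up to the shut cover's underside at 110; a level blade can be pushed in along the holder's +x, up to 45 mm past this point, over the dividers. Orange mark below it. Axes as the holder's.
- cover: Blue snap-fit cover, shut on the holder at the start, same axes. Plate 70 (x) x 179 (y) x 5, 90 g; origin at centre of plate's underside. Carrying rib on top in the middle: 46 long (x), 14 wide (y), 5 to 25 above origin. End skirts reach 20 below the plate: on a surface its origin is 20 above it. To take it off once snapped up: hold the rib, draw it forward (holder's -x) about 12 mm to clear the rear hooks, then lift.
- cover_front (a point): Middle of the cover's front edge, underside (x = -35 in the cover's frame), above the notch; 110 above the holder's origin while shut. Sprung balls in the holder's ends hold the cover (about 15 N straight up). Levered up about 8 here it snaps past them; the front then stays up 10 to 15 by itself, rear edge still under the hooks.
- pry_tool: Flat pry tool, 190 long, about 100 g. x along it to the blade tip, z up as it lies, origin on its centre line at mid-height. Orange handle x = -95 to +5, 18 wide, 14 thick; steel blade x = +5 to +95 (tip), 20 wide, 4 thick, at mid-height. Balance near x = -25. Starts on the green mat (origin 10 above the bench), blade roughly away from the robot.
- mat: Green bench mat, fixed, 260 (x) x 210 (y) x 3 thick, origin at centre of underside; for the tool and the removed cover. Right of the holder.
- liner: Grey liner, fixed, 240 (x) x 250 (y) x 3 thick, origin at centre of underside, left of the holder and turned about 25 degrees; the wands start on it, side by side along its x, lying along its y.
- wand0: Lens-cleaning wand, 160 long, 30 g: yellow square handle 15 x 15, 142 long, then a white round bud 13 across, 18 long, with a black band 125 from the foot. Origin at the centre of the foot end (opposite the bud), x along the wand from foot to bud. Lies flat on the liner at the start, bud roughly towards the right and a little towards the robot (liner's -y), about 55 from its neighbour. Absent (None) in some runs.
- wand1: Lens-cleaning wand, 160 long, 30 g: yellow square handle 15 x 15, 142 long, then a white round bud 13 across, 18 long, with a black band 125 from the foot. Origin at the centre of the foot end (opposite the bud), x along the wand from foot to bud. Lies flat on the liner at the start, bud roughly towards the right and a little towards the robot (liner's -y), about 55 from its neighbour. Absent (None) in some runs.
- wand2: Lens-cleaning wand, 160 long, 30 g: yellow square handle 15 x 15, 142 long, then a white round bud 13 across, 18 long, with a black band 125 from the foot. Origin at the centre of the foot end (opposite the bud), x along the wand from foot to bud. Lies flat on the liner at the start, bud roughly towards the right and a little towards the robot (liner's -y), about 55 from its neighbour. Absent (None) in some runs.
- wand3: Lens-cleaning wand, 160 long, 30 g: yellow square handle 15 x 15, 142 long, then a white round bud 13 across, 18 long, with a black band 125 from the foot. Origin at the centre of the foot end (opposite the bud), x along the wand from foot to bud. Lies flat on the liner at the start, bud roughly towards the right and a little towards the robot (liner's -y), about 55 from its neighbour. Absent (None) in some runs.
- dropper: Bystander: amber dropper bottle, 32 across, 75 high; origin at the centre of its underside. Leave it alone.
- dish: Bystander: flat glass dish, 90 across, 15 high; origin at the centre of its underside. Leave it alone.
- beaker: Bystander: glass beaker, 66 across, 85 high; origin at the centre of its underside. Leave it alone.
- jar: Bystander: amber jar, 60 across, 70 high; origin at the centre of its underside. Leave it alone.
- mouse: Bystander: black computer mouse, 108 x 60 x 30 high; origin at the centre of its underside. Leave it alone.
- slide_box: Bystander: wooden slide box, 85 x 180 x 32 high; origin at the centre of its underside. Leave it alone.
- eye_cap: Bystander: black eyepiece cap, 34 across, 20 high; origin at the centre of its underside. Leave it alone.
Not all that is in view belongs to the job. What is shaped like the wand2 but pink is not meant. Of the things that look like the pry_tool, take the one that is farthest from the robot's base at the start.

How it is judged (in metres and radians):
On the way, in this order (a step that is already met when the one before it is completed fails the run):
1. the tool, in contact with the cover, has levered its front edge up more than 6 mm, the fingers off the cover (z of cover_front in the frame of holder above 0.116 m and horizontal distance between cover and holder below 0.03 m and contact force between pry_tool and cover above 0.3 N and contact force between the fingers and cover below 0.1 N), for 0.05 s.
2. the cover lies released, the right way up, on the green mat (x of cover in the frame of mat between -0.13 and 0.13 m and y of cover in the frame of mat between -0.105 and 0.105 m and z of cover in the frame of mat between 0.01 and 0.032 m and angle between cover's own z axis and vertical below 0.15 rad and linear speed of cover below 0.03 m/s and contact force between the fingers and cover below 0.1 N), for 0.2 s.
At the end, for the whole second after the job is handed in: Cover right way up (within 0.15 rad) at rest on the green mat and pry tool flat on the mat beside it, each centre inside the mat outline; every wand present stands in the holder bud up, foot within 24 mm of its floor, leaning at most 0.6 rad; all at rest and released (all of step 2 and x of pry_tool in the frame of mat between -0.13 and 0.13 m and y of pry_tool in the frame of mat between -0.105 and 0.105 m and z of pry_tool in the frame of mat between 0 and 0.02 m and linear speed of each of pry_tool, wand0, wand1, wand2, wand3 below 0.03 m/s and x of wand0 in the frame of holder between -0.03 and 0.03 m and y of wand0 in the frame of holder between -0.0805 and 0.0805 m and z of wand0 in the frame of holder between 0 and 0.032 m and angle between each of wand0, wand1, wand2, wand3's own x axis and vertical below 0.6 rad and x of wand1 in the frame of holder between -0.03 and 0.03 m and y of wand1 in the frame of holder between -0.0805 and 0.0805 m and z of wand1 in the frame of holder between 0 and 0.032 m and x of wand2 in the frame of holder between -0.03 and 0.03 m and y of wand2 in the frame of holder between -0.0805 and 0.0805 m and z of wand2 in the frame of holder between 0 and 0.032 m and x of wand3 in the frame of holder between -0.03 and 0.03 m and y of wand3 in the frame of holder between -0.0805 and 0.0805 m and z of wand3 in the frame of holder between 0 and 0.032 m); the robot touches nothing.
It fails at once if the fingers press or pull on the cover (over 2 N) while it is still snapped shut (contact force between the fingers and cover above 2 N and horizontal distance between cover and holder below 0.03 m and z of cover_front in the frame of holder below 0.113 m).
It fails at once if a bystander is moved more than 40 mm (distance of any of dropper, dish, beaker, jar, mouse, slide_box, eye_cap from where it was at the start of the episode above 0.04 m).
Of wand0, wand1, wand2, wand3 only 2 to 4 are there at a start; the rules pass over those that are not, and their reading is None.
At some moment in a run one of pry_tool, wand0, wand1, wand2, wand3 may be knocked a few centimetres aside while the robot is not near it.
It also fails if it takes over 210 s, if anything falls off the work surface, if the arm or the gripper's body presses on something with over 40 N, if the wrist force passes 120 N, or if a joint passes its speed limit or range.

## Working session

There is one attempt and no reset: what is moved stays moved. The work goes in short steps, each a Python script; the robot and the scene stay as the last script left them, time stands still between calls to the robot, and variables do not carry over. Pictures are saved under pics/ and viewed, and the job is handed in when it is done.

```bash
ls; mkdir -p pics
python3 - <<'E'
from station import *
import cv2
for n in("side","top"):
    im=get_image(n); cv2.imwrite(f"pics/{n}0.png",cv2.cvtColor(im,cv2.COLOR_RGB2BGR))
    c=get_calibration(n); print(n,c)
o=get_obs();print(o)
try: print(grasp_offset)
except Exception as e: print(e)
E
```

```text
pics
side {'fx': 478.1235629438013, 'fy': 478.1235629438013, 'cx': 260.40601840397085, 'cy': 191.81548679344039, 'R': array([[-0.87564117, -0.48263386, -0.01780736],
       [-0.34135444,  0.64455977, -0.68411976],
       [ 0.34165727, -0.59296481, -0.72915228]]), 't': array([ 466.92806199,  209.14790802, 1427.60543872])}
top {'fx': 347.46587499756976, 'fy': 347.46587499756976, 'cx': 256.0703013549723, 'cy': 193.4025345515025, 'R': array([[ 0.02065538, -0.99966763, -0.01542678],
       [-0.98540765, -0.01774837, -0.16928305],
       [ 0.16895298,  0.01869828, -0.98544673]]), 't': array([  46.25746829,  526.70436494, 1183.85003229])}
{'t': 0.1, 'joint_pos': array([-7.07122009e+01,  1.24734411e+01,  9.25221490e+01,  8.03117949e-04,
        7.51315872e+01, -6.42818299e+00]), 'qvel': array([-0.04204964, -0.06363835, -0.17212682, -0.04749255,  0.07072325,
        0.0569088 ]), 'effort': array([-8.28844932e-04, -3.98077226e+01, -3.04968202e+01, -1.85378776e-04,
        4.24248021e-03,  7.96849120e-08]), 'tcp_pos': array([ 270.97200454, -562.37068178,  230.0618492 ]), 'ee_rot': array([-1.79984991e+02,  1.26290885e-01, -6.42842083e+01]), 'wrist_force': array([ 0.24579954, -0.61748808,  0.36138034]), 'moment': array([ 0.04997825,  0.01159274, -0.02536431]), 'grip_width': 85.29029244670946}
18.700000000000003
```

View pics/side0.png

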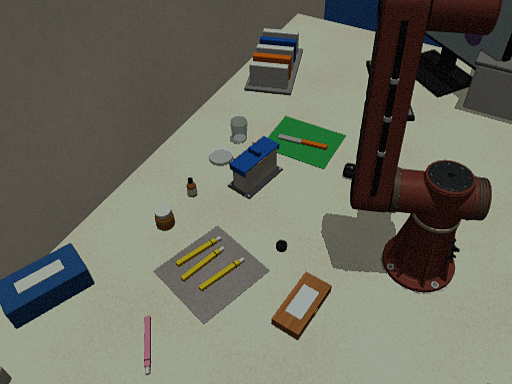

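View pics/top0.png

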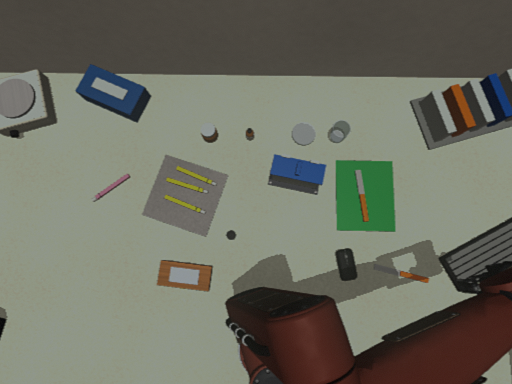

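The top view shows two pry-tool look-alikes. One is on the mat at about (361,195), the other near the robot at about (413,277). There are three yellow wands on the liner at about (185,190) and a pink decoy at (112,187). The mat tool is the one farthest from the base. I'll confirm with a crop and measure it.

```bash
cat > h.py <<'E'
from station import *
import numpy as np, cv2
from scipy.optimize import minimize
from scipy.spatial.transform import Rotation as Rt
C={n:get_calibration(n) for n in("side","top")}
def proj(n,P):
    c=C[n]; q=np.atleast_2d(P)@c["R"].T+c["t"]
    return np.c_[c["fx"]*q[:,0]/q[:,2]+c["cx"],c["fy"]*q[:,1]/q[:,2]+c["cy"]]
def unproj(n,uv,z):
    c=C[n]; uv=np.atleast_2d(uv).astype(float)
    d=np.c_[(uv[:,0]-c["cx"])/c["fx"],(uv[:,1]-c["cy"])/c["fy"],np.ones(len(uv))]@c["R"]
    o=-c["R"].T@c["t"]; s=(z-o[2])/d[:,2]; return o+s[:,None]*d
def box(x0,x1,y0,y1,z0,z1):
    return np.array([[x,y,z] for x in(x0,x1) for y in(y0,y1) for z in(z0,z1)],float)
S=8
def render(n,boxes,T,win):
    u0,v0,u1,v1=win; m=np.zeros(((v1-v0)*S,(u1-u0)*S),np.uint8)
    for b in boxes:
        p=proj(n,b@T[0].T+T[1]); p=(p-[u0,v0]+0.5)*S
        cv2.fillConvexPoly(m,cv2.convexHull(np.round(p*16).astype(np.int32)),1,shift=4)
    return cv2.resize(m.astype(np.float32),(u1-u0,v1-v0),interpolation=cv2.INTER_AREA)
def fit(boxes,masks,x0,z,steps=(15,15,10)):
    """fit x,y,yaw of boxes to masks {cam:bool}; z fixed"""
    W={}
    for n,m in masks.items():
        ys,xs=np.nonzero(m); W[n]=(max(xs.min()-15,0),max(ys.min()-15,0),min(xs.max()+16,512),min(ys.max()+16,384))
    def cost(p):
        T=(Rt.from_euler("z",p[2],degrees=True).as_matrix(),np.array([p[0],p[1],z])); c=0
        for n,m in masks.items():
            u0,v0,u1,v1=W[n]; r=render(n,boxes,T,W[n]); c+=np.abs(r-m[v0:v1,u0:u1]).sum()/max(m.sum(),1)
        return c
    best=None
    x=np.array(x0,float)
    for k in (1,.3):
        sim=np.vstack([x]+[x+np.eye(3)[i]*steps[i]*k for i in range(3)])
        r=minimize(cost,x,method="Nelder-Mead",options=dict(initial_simplex=sim,xatol=.05,fatol=1e-4)); x=r.x
    return x,r.fun
def snap(n,name):
    im=get_image(n); cv2.imwrite(f"pics/{name}.png",cv2.cvtColor(im,cv2.COLOR_RGB2BGR)); return im
def crop(im,name,u0,v0,u1,v1,k=6):
    cv2.imwrite(f"pics/{name}.png",cv2.cvtColor(cv2.resize(im[v0:v1,u0:u1],None,fx=k,fy=k,interpolation=cv2.INTER_CUBIC),cv2.COLOR_RGB2BGR))
def hsv(im): return cv2.cvtColor(im,cv2.COLOR_RGB2HSV)
def comps(m,minA=15):
    k,l,s,c=cv2.connectedComponentsWithStats(m.astype(np.uint8)); return [(l==i,s[i,4],c[i]) for i in range(1,k) if s[i,4]>=minA]
COVER=[box(-35,35,-89.5,89.5,0,5),box(-23,23,-7,7,5,25),box(-35,35,86.5,89.5,-20,0),box(-35,35,-89.5,-86.5,-20,0)]
E
python3 - <<'E'
from h import *
t=snap("top","top1"); s=snap("side","side1")
a=cv2.resize(t[150:300,260:450],None,fx=4,fy=4,interpolation=cv2.INTER_CUBIC)
cv2.imwrite("pics/ca.png",cv2.cvtColor(a,cv2.COLOR_RGB2BGR))
crop(s,"cb",210,90,360,210,5); crop(t,"cc",130,140,250,240,6)
for n in ("pry_tool","wand0","holder","cover"):
    for cam in("top","side"):
        print(n,cam,[(np.round(d["extent"]).tolist(),round(d["score"],2)) for d in spot_in(n,cam)][:6])
E
```

```text
pry_tool top [([401.0, 274.0, 51.0, 23.0], 0.6), ([362.0, 198.0, 13.0, 54.0], 0.52)]
pry_tool side [([302.0, 142.0, 53.0, 15.0], 0.52)]
wand0 top [([187.0, 203.0, 36.0, 23.0], 0.67), ([111.0, 189.0, 36.0, 28.0], 0.63), ([197.0, 176.0, 40.0, 19.0], 0.53), ([183.0, 185.0, 40.0, 10.0], 0.52)]
wand0 side [([221.0, 274.0, 46.0, 32.0], 0.84), ([204.0, 264.0, 43.0, 40.0], 0.79), ([149.0, 342.0, 6.0, 55.0], 0.64), ([197.0, 253.0, 49.0, 32.0], 0.61)]
holder top [([295.0, 174.0, 46.0, 41.0], 0.67)]
holder side [([257.0, 168.0, 54.0, 60.0], 0.82), ([197.0, 251.0, 43.0, 32.0], 0.63)]
cover top [([299.0, 171.0, 59.0, 29.0], 0.69), ([362.0, 198.0, 15.0, 54.0], 0.18)]
cover side [([252.0, 155.0, 51.0, 36.0], 0.55)]
```

View pics/ca.png

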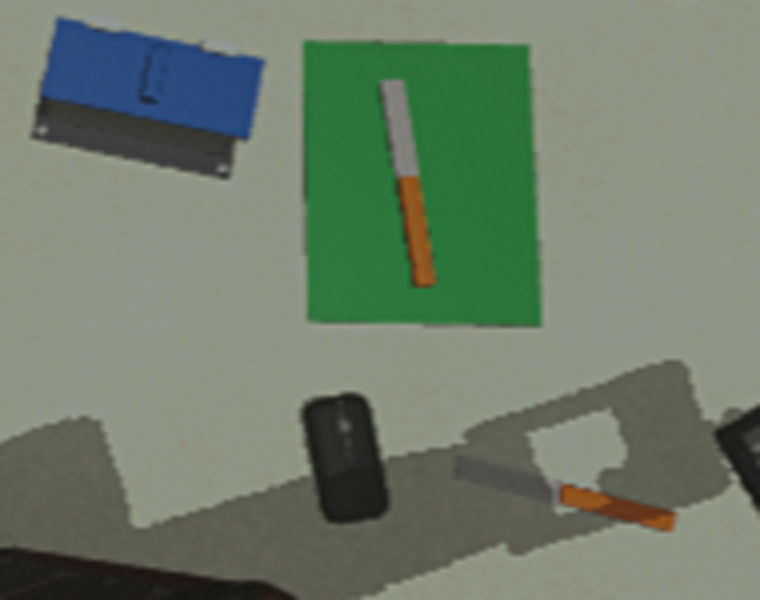

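View pics/cb.png

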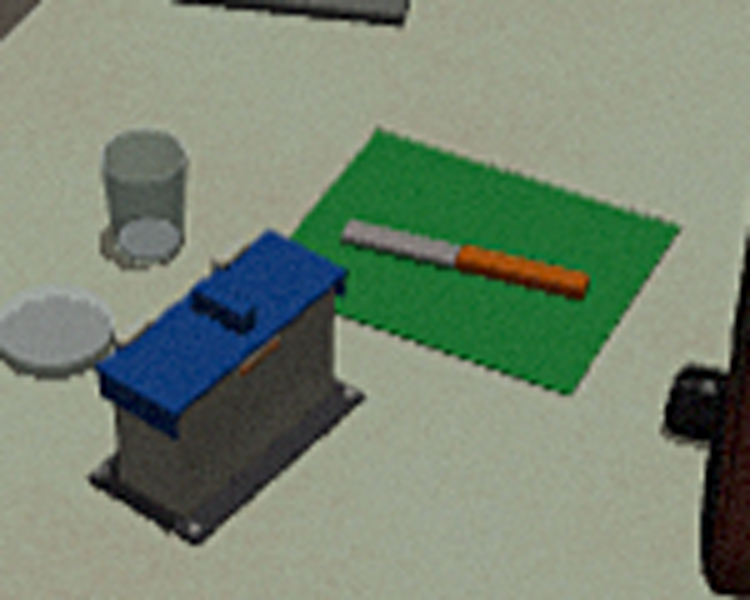

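View pics/cc.png

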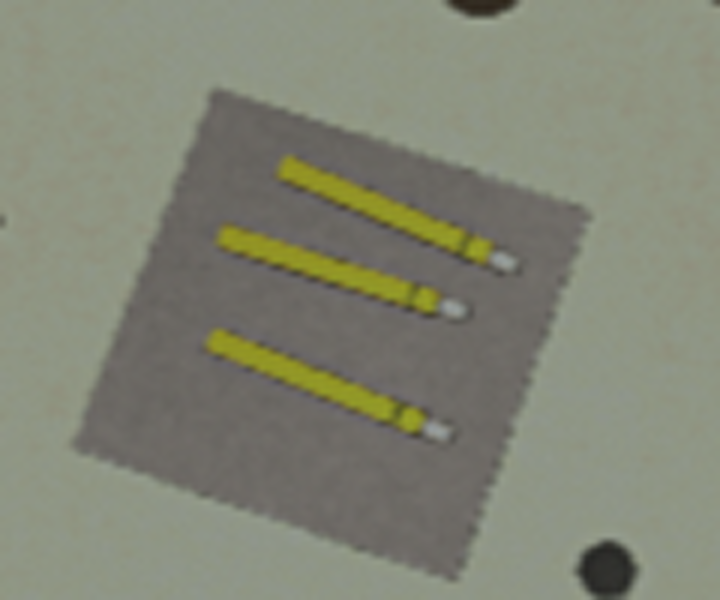

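The tool on the mat at (361,195) is confirmed: grey blade pointing away from the robot and handle near it, and it is farther out than the one at (401,274). Next I'll fit the poses.

```bash
cat > loc.py <<'E'
from h import *
ROI={"holder":{"top":(255,140,335,200),"side":(220,125,290,205)},"mat":{"top":(330,155,400,235),"side":(260,110,355,170)}}
def inroi(m,r):
    o=np.zeros_like(m); u0,v0,u1,v1=r; o[v0:v1,u0:u1]=m[v0:v1,u0:u1]; return o
def masks_cover(ims,roi):
    out={}
    for n,im in ims.items():
        h=hsv(im); m=(h[...,0]>100)&(h[...,0]<130)&(h[...,1]>110); m=inroi(m,roi[n])
        out[n]=max(comps(m),key=lambda c:c[1])[0]
    return out
def tool_mask(ims):
    G={};O={}
    for n,im in ims.items():
        h=hsv(im)
        g=(h[...,0]>50)&(h[...,0]<80)&(h[...,1]>120); g=max(comps(g),key=lambda c:c[1])[0]
        gc=cv2.findContours(g.astype(np.uint8),cv2.RETR_EXTERNAL,cv2.CHAIN_APPROX_NONE)[0]
        hull=np.zeros(g.shape,np.uint8); cv2.fillConvexPoly(hull,cv2.convexHull(np.vstack(gc)),1); hull=hull>0
        G[n]=hull
        o=(h[...,0]>4)&(h[...,0]<22)&(h[...,1]>130)&hull
        O[n]=o
    return G,O
E
python3 - <<'E'
from loc import *
ims={"top":get_image("top"),"side":get_image("side")}
mc=masks_cover(ims,ROI["holder"])
ctr=unproj("top",[[298,170]],115)[0]; print("c guess",ctr)
for z in (106,110,114,118): 
    print(z,fit(COVER,mc,[ctr[0],ctr[1],-8],z))
    print({n:fit(COVER,{n:mc[n]},[ctr[0],ctr[1],-8],z) for n in mc})
G,O=tool_mask(ims)
MAT=[box(-130,130,-105,105,0,3)]
g=unproj("top",[[366,196]],3)[0]
print("mat",fit(MAT,G,[g[0],g[1],0],0),fit(MAT,{"top":G["top"]},[g[0],g[1],0],0))
# tool
T=[];
H=[box(-95,5,-9,9,-7,7)]; 
g=unproj("top",[[365,207]],10)[0]
print("handle",fit(H,O,[g[0]+45,g[1],8],10),[fit(H,{n:O[n]},[g[0]+45,g[1],8],10) for n in O])
full={}
for n,im in ims.items():
    h=hsv(im); nong=~((h[...,0]>50)&(h[...,0]<80)&(h[...,1]>120))
    er=cv2.erode(G[n].astype(np.uint8),np.ones((5,5)))>0
    full[n]=max(comps(nong&er),key=lambda c:c[1])[0]
F=[box(-95,5,-9,9,-7,7),box(5,95,-10,10,-2,2)]
print("tool",fit(F,full,[g[0]+45,g[1],8],10),[fit(F,{n:full[n]},[g[0]+45,g[1],8],10) for n in O])
# wands
for n in ims:
    h=hsv(ims[n]); y=(h[...,0]>20)&(h[...,0]<36)&(h[...,1]>130)
    for m,a,c in comps(cv2.morphologyEx(y.astype(np.uint8),cv2.MORPH_CLOSE,np.ones((3,3))),20): print(n,a,c.round(1),unproj(n,c,10.5)[0].round(1))
E
```

```text
c guess [596.21476868 -84.37802122 115.        ]
106 (array([601.76896422, -86.09392413, -11.05522983]), np.float64(0.1852308202551654))
{'top': (array([601.0552776 , -83.28799683, -10.90041465]), np.float64(0.06252999040307101)), 'side': (array([603.7729388 , -89.05594118, -11.40893562]), np.float64(0.06676470588235293))}
110 (array([600.5011155 , -84.03583037, -11.21394324]), np.float64(0.15150527125437507))
{'top': (array([600.02878722, -83.09534504, -10.8387552 ]), np.float64(0.06773332533589252)), 'side': (array([601.19763318, -85.32863167, -11.73931008]), np.float64(0.07141544117647058))}
114 (array([598.97172841, -81.83532951, -11.04067376]), np.float64(0.15267193321666478))
{'top': (array([599.22751451, -82.31542089, -10.74782047]), np.float64(0.07407629558541266)), 'side': (array([599.15430173, -81.89280344, -11.38066891]), np.float64(0.07602941176470589))}
118 (array([597.61800551, -79.79627273, -11.49812161]), np.float64(0.1809463912724399))
{'top': (array([598.26728119, -81.75372959, -11.07082995]), np.float64(0.08029930422264875)), 'side': (array([597.06023102, -78.03990
[... 323 characters left out ...]
array([ 532.24893179, -324.79636625,    7.30667549]), np.float64(0.21971318493150685)), (array([ 534.08586602, -326.88869842,    8.26718996]), np.float64(0.2556390977443609))]
tool (array([ 533.57904526, -325.68714352,    7.42978155]), np.float64(0.26914899876638065)) [(array([ 533.09109455, -324.89966855,    7.49656554]), np.float64(0.1128115835777126)), (array([ 534.05238138, -327.12580558,    7.28936658]), np.float64(0.1147370848708487))]
top 146 [193.6 174.6] [597.8 288.7  10.5]
top 144 [184.4 184.5] [560.2 320.7  10.5]
top 148 [182.1 203. ] [491.3 325.3  10.5]
side 274 [195.9 251.7] [599.2 286.8  10.5]
side 273 [200.  264.5] [561.9 319.9  10.5]
side 283 [218.7 275. ] [493.2 324.7  10.5]
```

```bash
cat > kin.py <<'E'
from loc import *
HP=np.array([600.6,-84.2,0.]); HY=-11.2
MP=np.array([535.5,-338.3,0.]); GO=18.7
def HR(): return Rt.from_euler("z",HY,degrees=True).as_matrix()
def hw(p): return HR()@np.array(p,float)+HP
def eul(x,z):
    x=np.array(x,float);z=np.array(z,float);x/=np.linalg.norm(x);z/=np.linalg.norm(z)
    return Rt.from_matrix(np.c_[x,np.cross(z,x),z]).as_euler("xyz",degrees=True)
def down(yaw):  # jaw axis along yaw (deg)
    a=np.deg2rad(yaw); return eul([np.cos(a),np.sin(a),0],[0,0,-1])
def tcp_for(gp,rpy): # TCP for a desired grasp point
    return np.array(gp,float)+GO*Rt.from_euler("xyz",rpy,degrees=True).as_matrix()[:,2]
E
python3 - <<'E'
from kin import *
o=get_obs(); print(o["t"],o["tcp_pos"],o["ee_rot"],o["wrist_force"])
ty=7.4
p=[533.5-35*np.cos(np.deg2rad(ty)),-325.8-35*np.sin(np.deg2rad(ty)),4.8]
for s in (90,-90):
    print("pick",s,p,solve_ik(p,down(ty+s)))
    for d,th in((-40,0),(40,0),(40,20),(40,24)):
        t=np.deg2rad(th); u=np.array([np.cos(t),0,np.sin(t)]); n=np.array([-np.sin(t),0,np.cos(t)])
        tip=np.array([-30,0,98])+d*u+2*n; g=tip-130*u
        z=HR()@(-n); x=HR()@np.array([0,1,0])*np.sign(s)
        e=eul(x,z); q=hw(g)+5*HR()@(-n)
        print(d,th,q.round(1),e.round(1),solve_ik(q,e))
    # wand insert
    for tilt in(0,15,30):
        t=np.deg2rad(tilt); z=HR()@[np.cos(t),0,-np.sin(t)]; x=HR()@np.array([0,1,0])*np.sign(s)
        for y in(-58.5,58.5):
          for h in (135,290):
            e=eul(x,z); print("ins",tilt,y,h,solve_ik(tcp_for(hw([0,y,h]),e),e))
E
```

```text
0.7 [ 271.2009268  -563.13351596  231.35455631] [ 1.79999492e+02 -4.35624653e-03 -6.42886631e+01] [ 0.49724326 -0.11460716  0.37752239]
pick 90 [np.float64(498.7915093165918), np.float64(-330.3078458802147), 4.8] [ -40.23269123   25.53081845  102.96790865    0.           51.5012729
 -137.63269123]
-40 0 [404.4 -45.4  95. ] [180.    0.   78.8] [-1.63037217e+01 -4.98339814e+00  1.26993263e+02 -2.54444375e-14
  5.79901353e+01 -9.51037217e+01]
40 0 [482.9 -60.9  95. ] [180.    0.   78.8] [-1.54561930e+01  5.19728103e+00  1.16793000e+02 -2.54444375e-14
  5.80097191e+01 -9.42561930e+01]
40 20 [489.2 -62.1  64.4] [160.    0.   78.8] [-16.53908847  -1.55027014 130.47910894   3.52227165  31.19907536
 -98.03267188]
40 24 [491.7 -62.6  58.7] [156.    0.   78.8] [-16.78921208  -1.95205757 132.88966803   5.32675899  25.25924855
 -99.92864919]
ins 0 -58.5 135 [-28.18085083  29.7048553  135.02023902 162.43492157  75.40619284
  94.56019699]
ins 0 -58.5 290 [-28.18085083  -1.26818906 139.84106936 157.84073144  50.74153254
 104.45201803]
ins 0 58.5 135 [ -7.19419302  30.11383934 133.60961532 184.17248
[... 1877 characters left out ...]
 15 -58.5 135 [-27.67563234  15.44512487 137.19027108 158.7281055   49.03362015
 -80.05856908]
ins 15 -58.5 290 [-27.67563234 -11.99835595 137.65680617 140.27517572  25.38123679
 -57.48014813]
ins 15 58.5 135 [ -7.31053068  16.3639356  135.71152465 185.12680221  47.15692878
 -92.48308103]
ins 15 58.5 290 [ -7.31053068 -10.10792057 136.16228767 190.37298173  21.33938138
 -98.66763261]
ins 30 -58.5 135 [-26.35424478   5.53144271 134.87423366 145.17680932  23.35686169
 -65.14907554]
ins 30 -58.5 290 [-26.35424478 -15.66825779 131.6013556   69.62315643  13.97555568
  13.23321255]
ins 30 58.5 135 [ -7.6159865    6.74658626 133.4679041  188.93759312  20.39345535
 -96.59186478]
ins 30 58.5 290 None
```

Run:
```python
from kin import *
ty=7.4; c,s=np.cos(np.deg2rad(ty)),np.sin(np.deg2rad(ty))
p=np.array([533.5-35*c,-325.8-35*s,0]); e=down(ty-90)
grip(45,80)
goto(p+[0,0,120],e); move_l(p+[0,0,25],None,150); move_l(p+[0,0,5.0],None,50)
o=get_obs();print(o["tcp_pos"],o["wrist_force"])
g=grip(0,80); o=get_obs();print(g,o["grip_width"],o["tcp_pos"],o["wrist_force"])
move_l(p+[0,0,200],None,150)
o=get_obs();print(o["t"],o["grip_width"],o["wrist_force"],o["moment"])
t=snap("top","t2"); sd=snap("side","s2")
crop(sd,"s2c",230,60,360,190,6)
```

```text
[ 498.54663128 -330.01505435    4.54152322] [-0.58316675 -0.41418243  0.93382083]
False 15.612604056061612 [ 499.24869532 -330.68683657    5.63917039] [0.51945093 0.19568387 1.7819406 ]
5.625 15.778944397464453 [-0.08841975 -0.0488107  -1.40377084] [ 0.00152552  0.03619773 -0.00982847]
```

View pics/s2c.png

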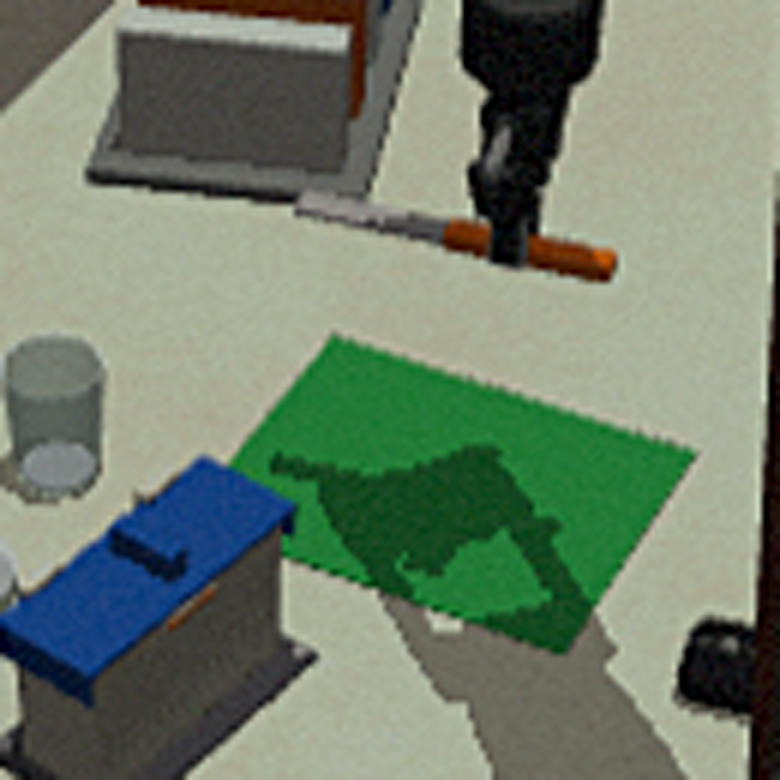

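View pics/t2.png

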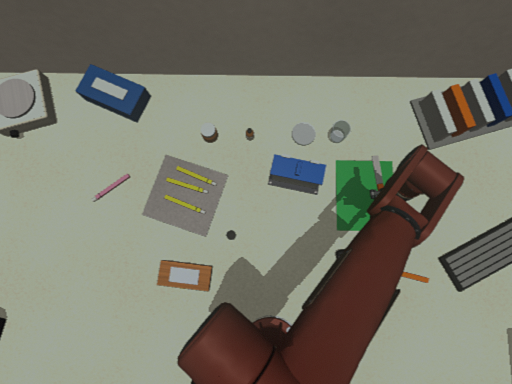

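The tool is held: the handle is between the fingers at about (316,101) in the side view, with the tip at about (282,94). I'll check whether it is level.

Run:
```python
from kin import *
o=get_obs(); tc=o["tcp_pos"]; print(tc,o["ee_rot"])
im={"side":get_image("side")}["side"]
ty=7.4; 
h=hsv(im); orange=(h[...,0]>4)&(h[...,0]<22)&(h[...,1]>130); orange[:, :295]=0; orange[:85]=0; orange[125:]=0; orange[:,350:]=0
ys,xs=np.nonzero(orange); print("orange",xs.min(),xs.max(),ys[xs==xs.max()].mean())
for pit in(-6,-3,0,3):
    # pivot grasp at tool x=-35
    R=Rt.from_euler("zy",[ty,-pit],degrees=True).as_matrix()
    org=tc+[0,0,5.2]
    P=[org+R@np.array([95+35,0,0]),org+R@np.array([5+35,0,0]),org+R@np.array([-95+35,0,0])]
    print(pit,proj("side",np.array(P)).round(1).tolist())
```

```text
[ 498.13133511 -329.75087521  198.51233963] [ 1.79897243e+02  1.12870841e-01 -8.25994938e+01]
orange 304 332 102.5
-6 [[279.1, 96.5], [303.5, 99.5], [331.5, 103.0]]
-3 [[279.0, 94.9], [303.4, 99.0], [331.5, 103.8]]
0 [[279.0, 93.3], [303.5, 98.5], [331.5, 104.5]]
3 [[279.1, 91.7], [303.5, 98.0], [331.4, 105.2]]
```

Run:
```python
import cv2
im=cv2.imread("pics/s2.png"); c=im[80:115,270:345]; cv2.imwrite("pics/s2d.png",cv2.resize(c,None,fx=10,fy=10,interpolation=cv2.INTER_NEAREST))
```

```text
(no output)
```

View pics/s2d.png

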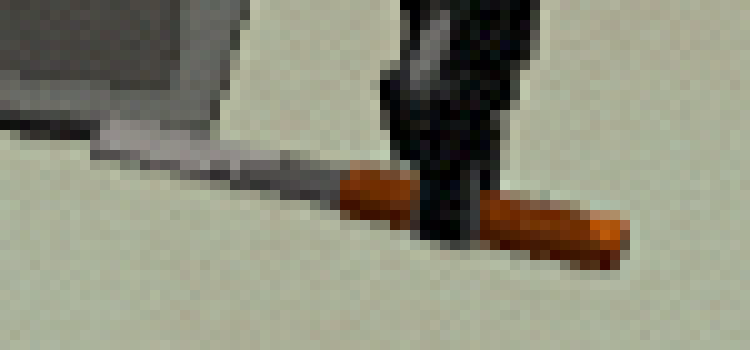

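```bash
cat >> kin.py <<'E'
PC=1.2 # held tool's pitch sag, deg
def pry(d,th,lift=2.0,G=-35,y=0.):
    """TCP pose for the blade: tip d past fulcrum, pitch th (tip up), blade centre `lift` above pivot along its normal"""
    t=np.deg2rad(th); u=np.array([np.cos(t),0,np.sin(t)]); n=np.array([-np.sin(t),0,np.cos(t)])
    g=np.array([-30,y,98])+(d-(95-G))*u+lift*n
    t2=np.deg2rad(th+PC); n2=np.array([-np.sin(t2),0,np.cos(t2)])
    return hw(g)+5.2*(HR()@-n2), eul(HR()@np.array([0,-1,0]),HR()@-n2)
E
python3 - <<'E'
from kin import *
q,e=pry(-35,0,6)
goto(q+[0,0,100],e); move_l(q,e,150)
o=get_obs();print(o["t"],q,o["tcp_pos"],o["ee_rot"])
t=snap("top","t3"); sd=snap("side","s3")
crop(sd,"s3c",230,110,340,210,7);crop(t,"t3c",260,130,370,240,7)
E
```

```text
7.7333 [409.4205713  -46.34545375  98.80114045] [410.326857   -46.87452787  99.45486494] [-1.78727437e+02 -6.37897373e-03 -1.01232373e+02]
```

View pics/s3c.png

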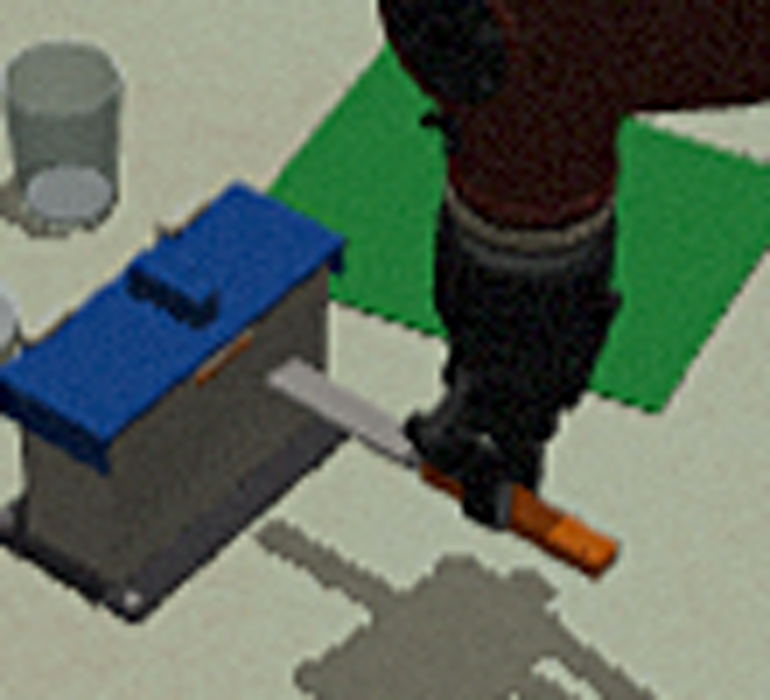

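View pics/t3c.png

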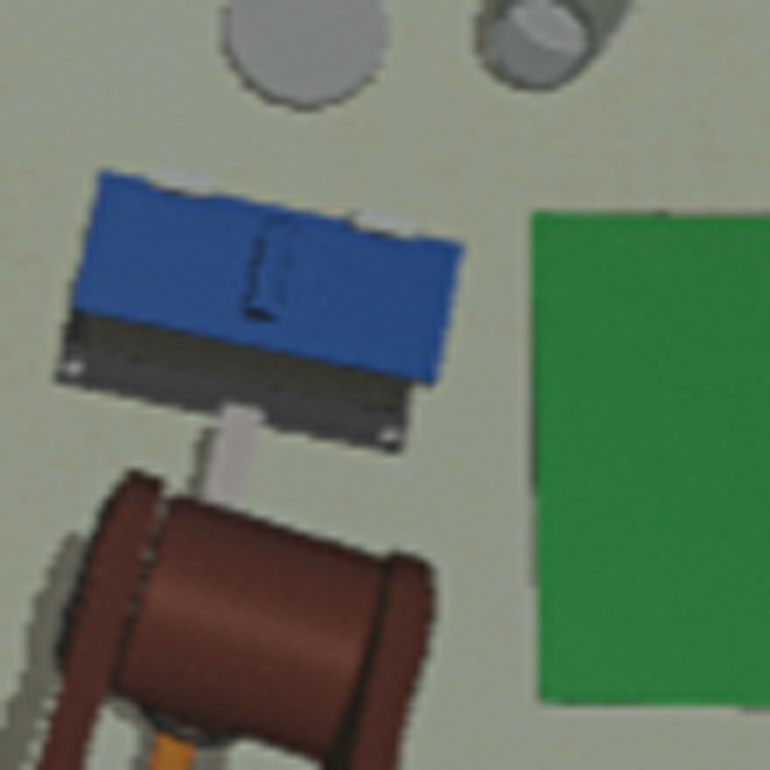

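The blade points at the notch. In the side view the tip is at about (270.7,162.9) and the orange mark at about (262,161.5). I'll check these against the expected projection.

Run:
```python
from kin import *
for n in("side","top"):
    print(n,"tip",proj(n,hw([-65,0,104])).round(1),"tip z+-5",proj(n,hw([-65,0,99])).round(1),proj(n,hw([-65,10,104])).round(1),proj(n,hw([-65,-10,104])).round(1))
    print("notch",proj(n,np.array([hw([-30,y,98]) for y in(-22,0,22)])).round(1).tolist())
```

```text
side tip [[269.4 164.1]] tip z+-5 [[269.4 165.2]] [[267.4 165.7]] [[271.3 162.5]]
notch [[265.5, 157.4], [261.3, 160.9], [257.0, 164.4]]
top tip [[293.9 187.9]] tip z+-5 [[293.7 188.1]] [[290.9 187.3]] [[296.8 188.5]]
notch [[302.1, 179.7], [295.7, 178.3], [289.4, 177.0]]
```

Run:
```python
from kin import *
wait(.2); f0=get_obs()["wrist_force"]
for d in(-10,5,20,35,38):
    q,e=pry(d,0,6,y=3); move_l(q,e,60); f=get_obs()["wrist_force"]-f0; print(d,f.round(2),get_obs()["tcp_pos"]-q)
    if np.linalg.norm(f)>8: break
sd=snap("side","s4"); crop(sd,"s4c",220,110,330,210,7); print(get_obs()["t"])
```

```text
-10 [-0.48  0.17 -0.6 ] [ 0.04564377  0.04462885 -0.20767185]
5 [-0.97  0.31 -0.15] [ 0.42902817 -0.15731763  0.10430649]
20 [-0.44  0.21 -0.87] [ 0.44703108 -0.11548352  0.11029332]
35 [-0.33 -0.38 -0.89] [ 0.43039183 -0.12349647  0.08133309]
38 [-0.5  -0.44  0.83] [ 0.0419607  -0.01272014 -0.00173386]
10.1
```

View pics/s4c.png

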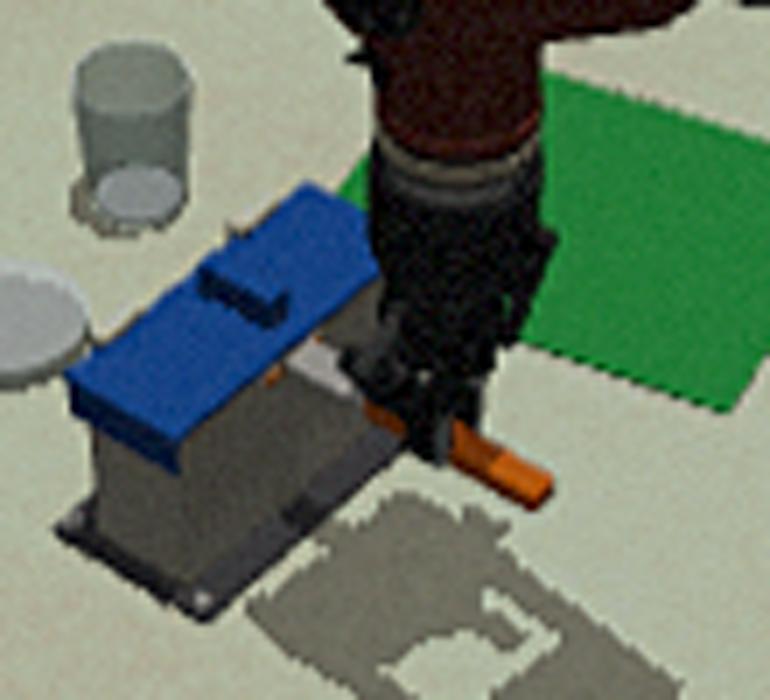

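The blade is in the notch under the cover with no contact force. Next I'll lever it up in steps.

Run:
```python
from kin import *
wait(.2); f0=get_obs()["wrist_force"]
q,e=pry(38,0,2.5,y=3); move_l(q,e,20); print("low",(get_obs()["wrist_force"]-f0).round(2))
for th in(4,7,10,12,14,15,16,17):
    q,e=pry(38,th,2.3,y=3); move_l(q,e,30); o=get_obs(); f=o["wrist_force"]-f0; print(th,f.round(2),(o["tcp_pos"]-q).round(2),round(o["t"],2))
    if np.linalg.norm(f)>50: break
sd=snap("side","s5"); crop(sd,"s5c",220,110,330,210,7); print(get_obs()["t"])
```

```text
low [ 0.87  0.48 -0.84]
4 [ 0.54  0.08 -0.88] [-0.48  0.12 -0.14] 10.99
7 [ 0.37 -0.54 -0.65] [-0.22  0.04 -0.01] 11.3
10 [ 0.33 -0.88 -1.21] [-0.18  0.03 -0.01] 11.61
12 [-0.3  -0.75 -1.09] [-0.34  0.08 -0.14] 11.87
14 [-0.46 -0.77 -1.73] [-0.55  0.15 -0.3 ] 12.12
15 [-0.66 -0.29 -2.66] [-0.3   0.06 -0.13] 12.38
16 [-0.29  0.48 -3.37] [-0.44  0.1  -0.22] 12.62
17 [ 0.54 -0.99 -3.45] [ 0.17 -0.05  0.22] 12.88
12.925
```

View pics/s5c.png

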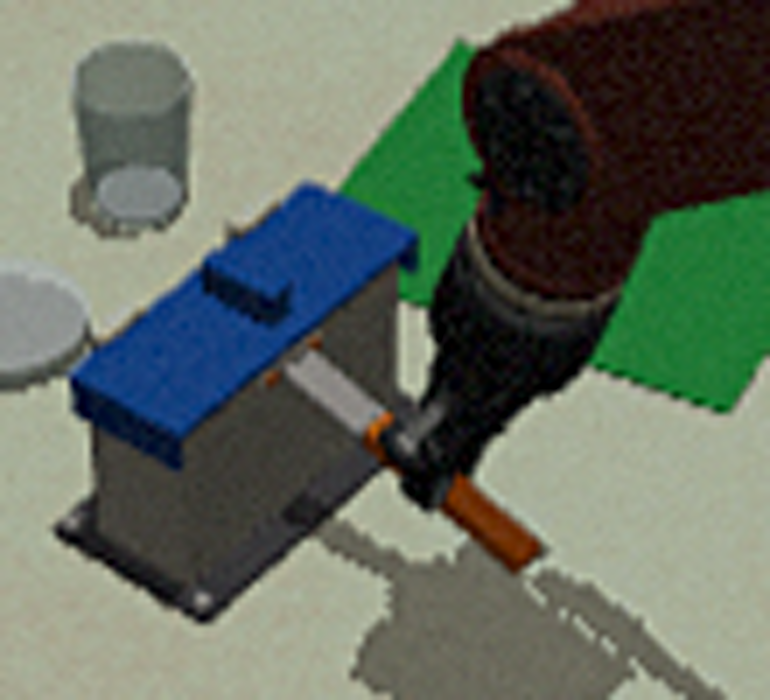

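Run:
```python
from kin import *
for th in(18,19,20,21,22,23,24):
    q,e=pry(38,th,2.0,y=3); move_l(q,e,20); o=get_obs(); f=o["wrist_force"]; print(th,f.round(2),o["moment"].round(2),(o["tcp_pos"]-q).round(2),round(o["t"],2))
    if np.linalg.norm(f)>50: break
sd=snap("side","s6"); crop(sd,"s6c",220,110,330,210,7); print(get_obs()["t"])
```

```text
18 [ 0.48  0.56 -2.93] [ 0.14  0.56 -0.03] [-0.    0.    0.08] 13.18
19 [ 0.53 -0.06 -1.38] [0.11 0.32 0.04] [-0.01 -0.    0.05] 13.43
20 [-0.28  0.42 -2.06] [0.12 0.44 0.05] [ 0.18 -0.06  0.25] 13.68
21 [ 0.57 -0.26 -2.15] [0.07 0.43 0.01] [-0.22  0.08 -0.09] 13.93
22 [-0.5  -0.48 -1.93] [ 0.1   0.44 -0.02] [-0.44  0.11 -0.29] 14.18
23 [-0.56 -0.24 -1.98] [ 0.1   0.52 -0.03] [-0.44  0.13 -0.28] 14.43
24 [ 0.13  0.81 -1.82] [ 0.05  0.48 -0.04] [-0.44  0.13 -0.28] 14.68
14.725
```

View pics/s6c.png

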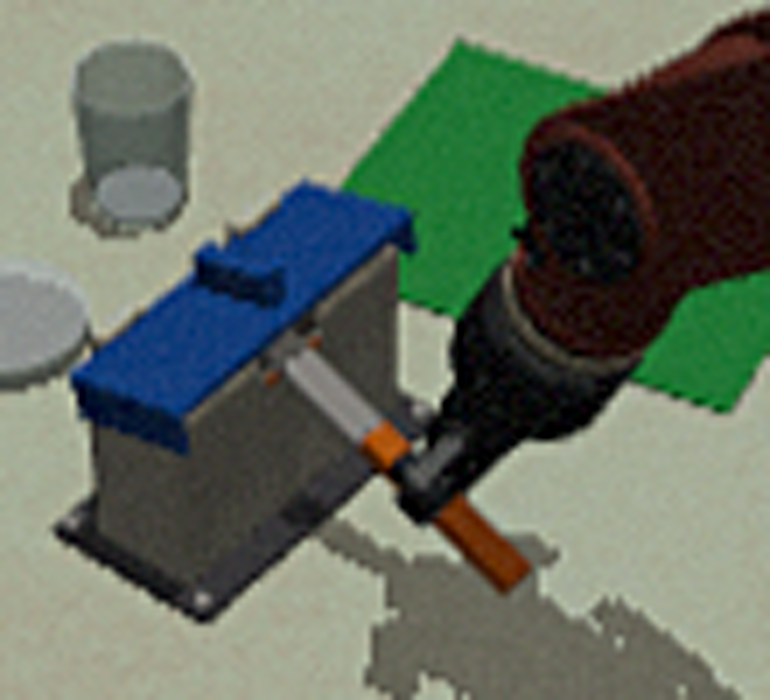

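The cover's front has lifted, and the force dropped at 19°, which fits the snap. I'll estimate the tilt by a silhouette fit.

```bash
cat >> kin.py <<'E'
def tilt_cost(mc,p):
    R=HR()@Rt.from_euler("y",p,degrees=True).as_matrix()
    org=hw([35,0,110])-R@np.array([35,0,0]); c=0
    for n,m in mc.items():
        r=render(n,COVER,(R,org),(200,100,340,220)); c+=np.abs(r-m[100:220,200:340]).sum()
    return c
E
python3 - <<'E'
from kin import *
mc=masks_cover({"side":get_image("side")},ROI["holder"])
for p in range(0,22,3): print(p,round(70*np.sin(np.deg2rad(p)),1),round(float(tilt_cost(mc,p)),1))
E
```

```text
0 0.0 241.6
3 3.7 205.7
6 7.3 166.1
9 11.0 125.3
12 14.6 84.8
15 18.1 85.6
18 21.6 122.2
21 25.1 174.4
```

The cover front is up about 16 mm (13°) with the tool still in contact. I'll withdraw the blade and lay the tool on the near half of the mat, along y.

Run:
```python
from kin import *
for th in(20,16): q,e=pry(38,th,3,y=3); move_l(q,e,40)
for d in (20,0,-40): q,e=pry(d,14,3.5,y=3); move_l(q,e,80); print(d,get_obs()["wrist_force"].round(2))
q,e=pry(-60,0,6,y=3); move_l(q+[0,0,120],e,200)
mc=masks_cover({"side":get_image("side")},ROI["holder"])
for p in range(0,18,2): print(p,round(float(tilt_cost(mc,p)),1))
sd=snap("side","s7"); crop(sd,"s7c",220,60,350,190,6)
p=MP+[-60,-35,0]
goto(p+[0,0,100],down(0)); o=get_obs(); print(o["t"],o["tcp_pos"],o["joint_pos"].round(1))
sd=snap("side","s8"); crop(sd,"s8c",240,60,370,190,6)
```

```text
20 [ 0.06  0.28 -1.56]
0 [ 0.64 -0.75 -1.13]
-40 [ 0.55  0.81 -1.99]
0 182.7
2 164.3
4 142.5
6 119.3
8 94.4
10 80.4
12 85.7
14 110.6
16 145.5
19.875 [ 475.63075077 -372.93761796  100.073573  ] [-44.8  18.1 100.7   0.   61.3 -44.8]
```

View pics/s7c.png

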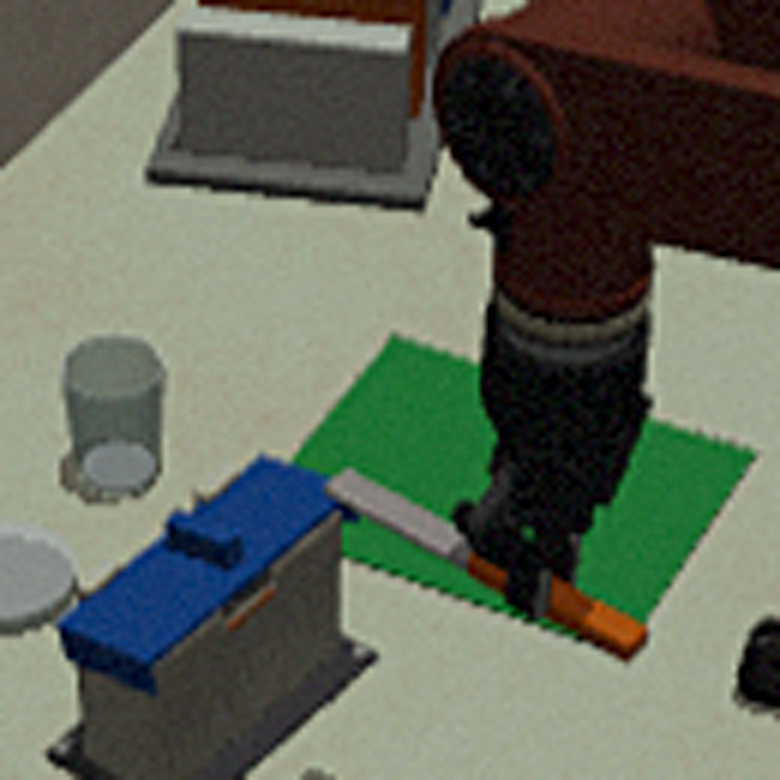

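View pics/s8c.png

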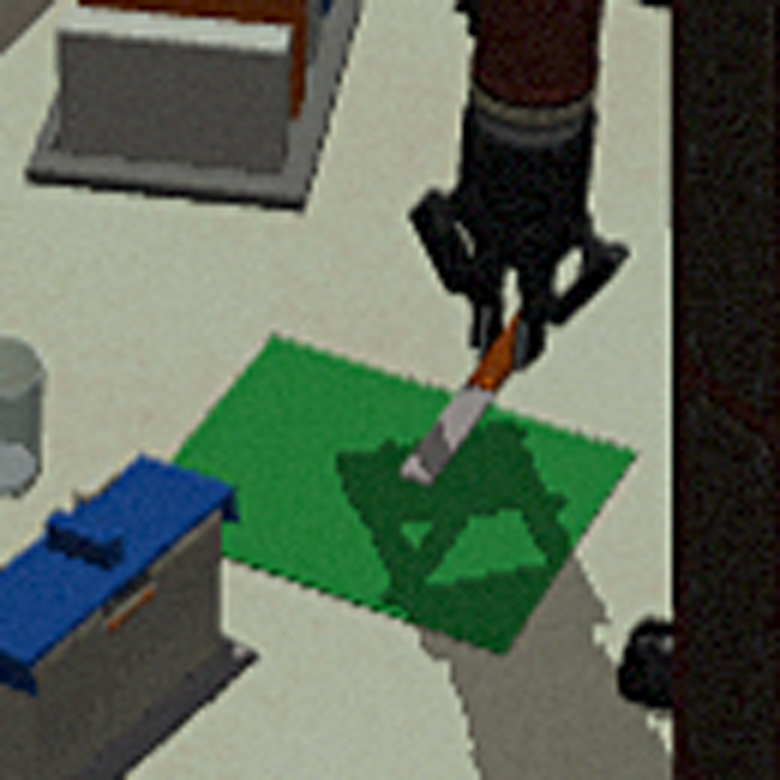

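The cover stays up about 12–13 mm by itself, so it has snapped loose. Next I'll lay the tool down.

Run:
```python
from kin import *
p=MP+[-60,-35,0]
move_l(p+[0,0,20],None,120); wait(.2); f0=get_obs()["wrist_force"]
for z in(12,9,7,6,5):
    move_l(p+[0,0,z],None,25); f=get_obs()["wrist_force"]-f0; print(z,f.round(2))
    if abs(f[2])>4: break
grip(40); wait(.2); move_l(p+[0,0,120],None,150)
t=snap("top","t9"); sd=snap("side","s9"); crop(sd,"s9c",240,90,370,190,6); print(get_obs()["t"])
G,O=tool_mask({"side":sd})
H=[box(-95,5,-9,9,-7,7)]
print(fit(H,O,[475,-338,90],10))
```

```text
12 [ 0.09 -0.48  0.19]
9 [-0.18 -0.68  0.59]
7 [ 0.33 -0.4   0.49]
6 [-0.92  0.01  0.73]
5 [-0.95  0.89  5.46]
24.0
(array([ 474.21677801, -342.55058447,   91.93631418]), np.float64(0.423328488372093))
```

View pics/s9c.png

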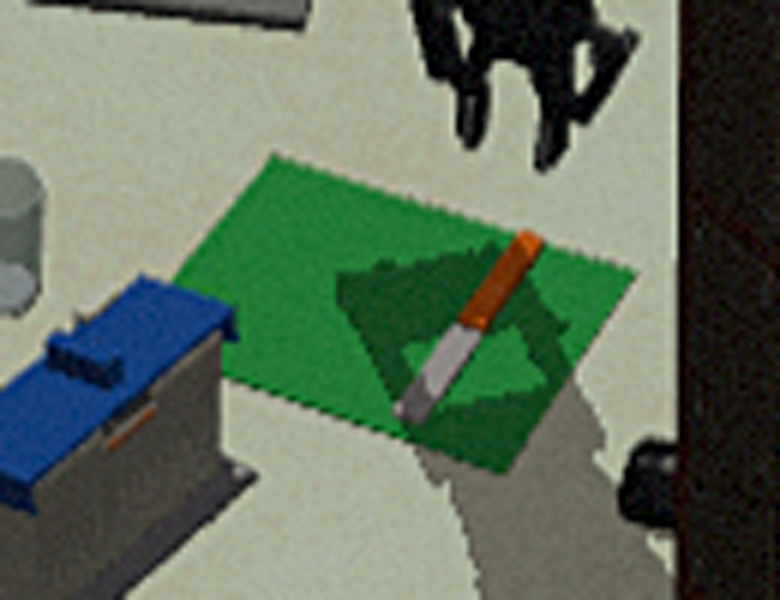

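The tool lies flat on the mat. Now the cover: I'll grip the rib with the gripper tilted to match it, draw forward and lift.

```bash
cat >> kin.py <<'E'
def cov(dx,dz,p,h=10,s=-1):
    R=Rt.from_euler("y",p,degrees=True).as_matrix()
    g=np.array([35,0,110])-R@np.array([35,0,0])+R@np.array([0,0,h])+[dx,0,dz]
    return hw(g), eul(HR()@np.array([0,s,0]),HR()@(-R[:,2]))
E
python3 - <<'E'
from kin import *
p0=10.5
q,e=cov(0,0,p0); print(solve_ik(q,e))
q1,e1=cov(0,90,p0); goto(q1,e1)
sd=snap("side","s10"); 
q,e=cov(0,22,p0); move_l(q,e,150)
q,e=cov(0,0,p0); move_l(q,e,40)
print(get_obs()["wrist_force"].round(2)); 
crop(snap("side","s10"),"s10c",220,90,330,190,7)
crop(snap("top","t10"),"t10c",250,110,360,220,7); print(get_obs()["t"])
E
```

```text
[-14.30974885  23.10789174  91.35364528  -0.58371804  76.02404126
  87.08320563]
[ 1.02 -0.69  0.44]
27.4333
```

View pics/s10c.png

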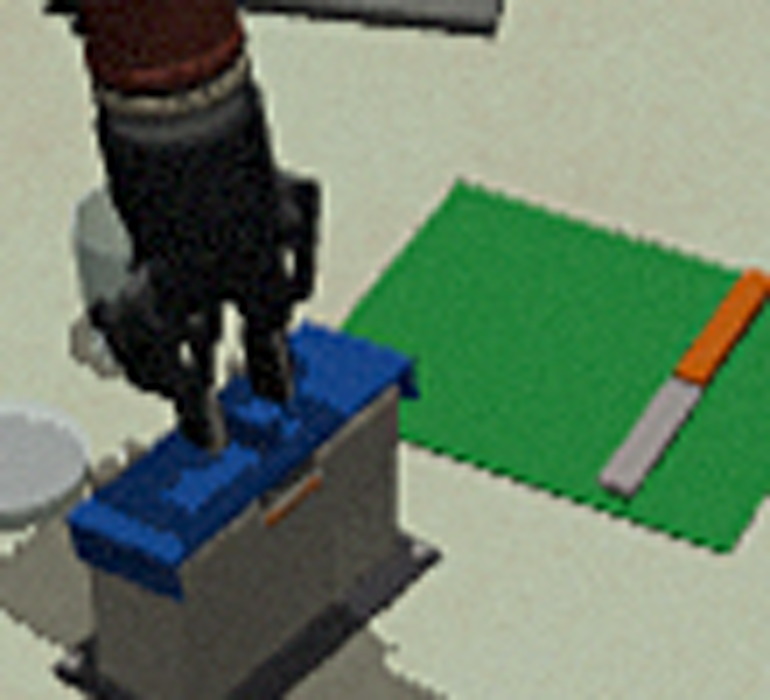

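The fingers straddle the rib with no contact. I'll close and draw it forward.

Run:
```python
from kin import *
p0=10.5
grip(0,50); o=get_obs(); print(o["grip_width"],o["wrist_force"].round(2))
for dx,dz in((-5,1),(-10,2),(-16,3)):
    q,e=cov(dx,dz,p0); move_l(q,e,50); print(dx,get_obs()["wrist_force"].round(2))
q,e=cov(-16,20,p0); move_l(q,e,60); print(get_obs()["wrist_force"].round(2))
q,e=cov(-16,110,0); move_l(q,e,150); print(get_obs()["wrist_force"].round(2),get_obs()["t"],get_obs()["joint_pos"].round(1))
crop(snap("side","s11"),"s11c",220,40,350,170,6)
p=MP+[75,0,0]
for a in(-90,90):
    print(a,solve_ik(p+[0,0,31],down(a)))
```

```text
12.602707267377266 [0.72 1.71 0.1 ]
-5 [-0.92  1.12  0.89]
-10 [-0.74  0.13 -1.22]
-16 [-0.32 -0.13 -0.91]
[ 0.24  0.21 -1.5 ]
[ 0.44 -0.97 -1.45] 29.7 [-14.7   8.4  97.4  -0.   74.4  86.5]
-90 [-3.47483611e+01  3.30652918e+01  8.79252926e+01 -2.54444375e-14
  5.90094155e+01  5.52516389e+01]
90 [ -34.74836107   33.06529185   87.92529265    0.           59.0094155
 -124.74836107]
```

View pics/s11c.png

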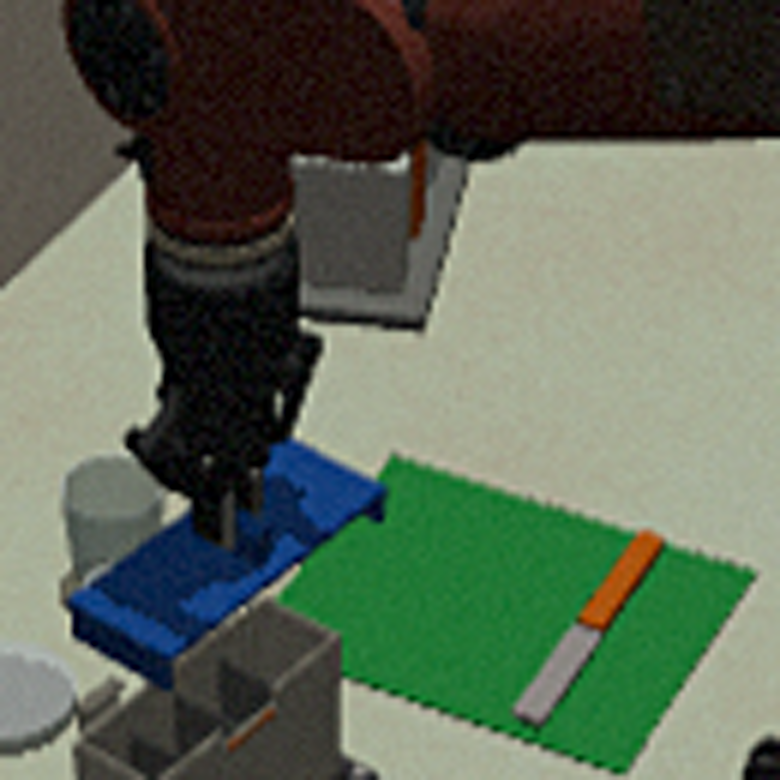

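The cover is off, level and held by the rib. I'll lay it on the far half of the mat.

Run:
```python
from kin import *
p=MP+[75,0,0]
goto(p+[0,0,150],down(-90)); move_l(p+[0,0,50],None,150); wait(.2); f0=get_obs()["wrist_force"]
for z in(42,38,36,35,34,33,32,31,30):
    move_l(p+[0,0,z],None,25); f=get_obs()["wrist_force"]-f0; print(z,f.round(2))
    if abs(f[2])>2.5: break
grip(40); wait(.2); move_l(p+[0,0,200],None,200); print(get_obs()["t"])
crop(snap("side","s12"),"s12c",220,80,350,180,6); t=snap("top","t12")
```

```text
42 [-0.34  0.38  1.23]
38 [0.48 0.72 0.81]
36 [-1.03  1.01  0.32]
35 [-0.47  0.57  1.33]
34 [-0.21  1.88  2.37]
33 [-0.07  3.07  7.77]
35.15
```

View pics/s12c.png

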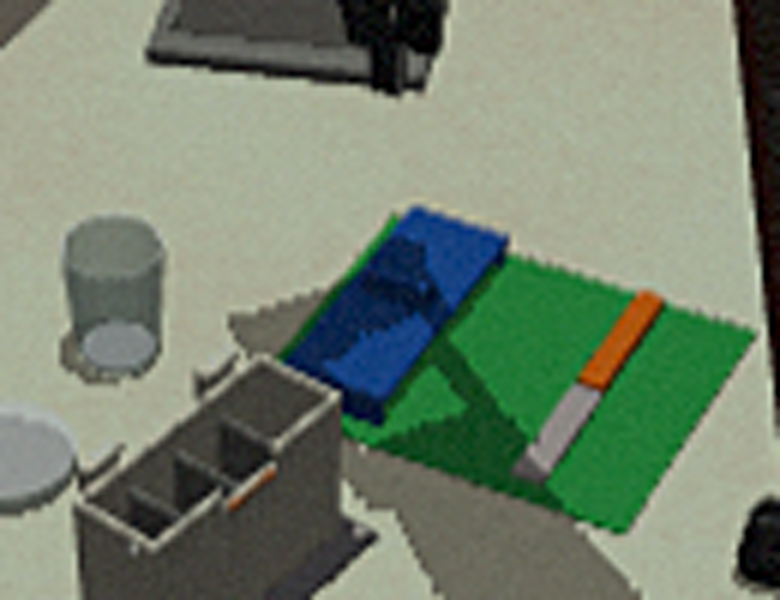

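View pics/t12.png

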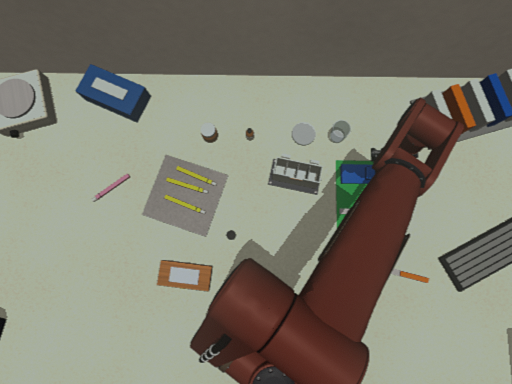

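The cover lies flat and the tool is beside it; the holder is open. I'll measure the wands next.

```bash
cat > wand.py <<'E'
from kin import *
WB=[box(0,142,-7.5,7.5,-7.5,7.5)]
def wands():
    ims={"top":get_image("top"),"side":get_image("side")}; L={}
    for n,im in ims.items():
        h=hsv(im); y=((h[...,0]>20)&(h[...,0]<36)&(h[...,1]>110)).astype(np.uint8)
        L[n]=[(m,unproj(n,c,10.5)[0]) for m,a,c in comps(cv2.morphologyEx(y,cv2.MORPH_CLOSE,np.ones((3,3))),60)]
    out=[]
    for m,c in L["top"]:
        if c[1]<150: continue
        ys,xs=np.nonzero(m); P=unproj("top",np.c_[xs,ys],10.5)[:,:2]; w=np.linalg.svd(P-P.mean(0),full_matrices=False)[2][0]
        if w[1]>0: w=-w
        yaw=np.degrees(np.arctan2(w[1],w[0])); x0=[c[0]-71*w[0],c[1]-71*w[1],yaw]
        ms={"top":m}
        for m2,c2 in L["side"]:
            if np.linalg.norm(c2[:2]-c[:2])<12: ms["side"]=m2
        r=fit(WB,ms,x0,10.5,(6,6,5)); r1=[fit(WB,{n:ms[n]},x0,10.5,(6,6,5))[0].round(1).tolist() for n in ms]
        out.append(r[0]); print("wand foot",r[0].round(1),"cost",round(float(r[1]),2),r1)
    return out,ims
E
python3 - <<'E'
from wand import *
w,ims=wands()
for p in w:
    a=np.deg2rad(p[2]); d=np.array([np.cos(a),np.sin(a),0]); g=np.array([p[0],p[1],0])+122*d
    for s in(1,-1):
        # w=+y tool -> jaw x = y cross z ; z=-Z
        y=s*d; x=np.cross(y,[0,0,-1.]); e=eul(x,[0,0,-1]); j=solve_ik(g+[0,0,5.2],e); print(s,g.round(1),None if j is None else j.round(1))
E
```

```text
wand foot [ 624.7  352.5 -112.1] cost 0.39 [[626.4, 355.9, -112.6], [625.5, 351.0, -112.1]]
wand foot [ 581.   388.  -106.5] cost 0.39 [[581.4, 389.8, -106.8], [581.3, 385.8, -106.5]]
wand foot [ 516.6  389.4 -111.1] cost 0.42 [[516.8, 391.2, -111.0], [517.6, 388.0, -111.0]]
1 [578.8 239.5   0. ] [16.1 28.2 98.9 -0.  52.9 38.2]
-1 [578.8 239.5   0. ] [  16.1   28.2   98.9    0.    52.9 -141.8]
1 [546.4 271.    0. ] [ 19.8  26.6 101.3  -0.   52.1  36.3]
-1 [546.4 271.    0. ] [  19.8   26.6  101.3   -0.    52.1 -143.7]
1 [472.8 275.6   0. ] [ 22.9  20.6 110.1  -0.   49.3  43.9]
-1 [472.8 275.6   0. ] [  22.9   20.6  110.1   -0.    49.3 -136.1]
```

```bash
cat >> wand.py <<'E'
GX=122.; DZ=5.3
def pick(p,op=36):
    a=np.deg2rad(p[2]); d=np.array([np.cos(a),np.sin(a),0]); g=np.array([p[0],p[1],0])+GX*d
    e=eul(np.cross(d,[0,0,-1.]),[0,0,-1]); grip(op,50)
    goto(g+[0,0,120],e); move_l(g+[0,0,30],None,200); move_l(g+[0,0,5.2],None,50)
    f=get_obs()["wrist_force"]; grip(0,50); o=get_obs(); print("grip",o["grip_width"],f.round(2),o["tcp_pos"])
    move_l(g+[0,0,300],None,200)
    print("lifted",get_obs()["grip_width"],get_obs()["t"])
def insp(y,h,x=0.):
    f=HR()@np.array([1.,0,0]); return hw([x,y,h])+DZ*f, eul(HR()@np.array([0,1.,0]),f)
E
python3 - <<'E'
from wand import *
w,_=wands()
pick(w[2],36)
snap("top","t13")
q,e=insp(58.5,290); print(solve_ik(q,e).round(1)); goto(q,e)
o=get_obs(); print(o["t"],o["grip_width"],o["tcp_pos"]-q)
t=snap("top","t14"); s=snap("side","s14"); crop(s,"s14c",200,50,330,180,6); crop(t,"t14c",240,120,350,230,6)
E
```

```text
wand foot [ 624.8  352.6 -112.1] cost 0.39 [[626.4, 355.9, -112.6], [625.6, 351.5, -112.0]]
wand foot [ 580.9  387.4 -106.6] cost 0.39 [[581.4, 389.8, -106.8], [581.1, 385.6, -106.3]]
wand foot [ 517.   390.2 -111.1] cost 0.41 [[516.8, 391.6, -110.9], [517.2, 388.5, -110.4]]
grip 13.133869757591171 [ 0.75  0.17 -0.44] [473.62826002 276.58710936   5.67758254]
lifted 13.578854339746645 41.125
[ -7.   -1.4 139.9 185.6  48.7  86.3]
43.9 13.259398602594496 [0.39127491 0.22491221 0.60505667]
```

View pics/s14c.png

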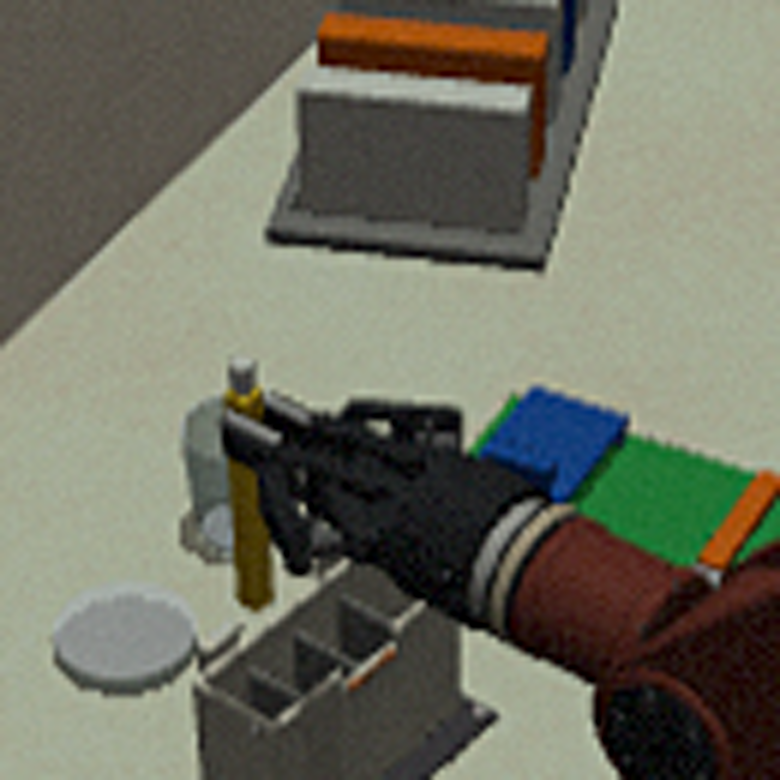

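View pics/t14c.png

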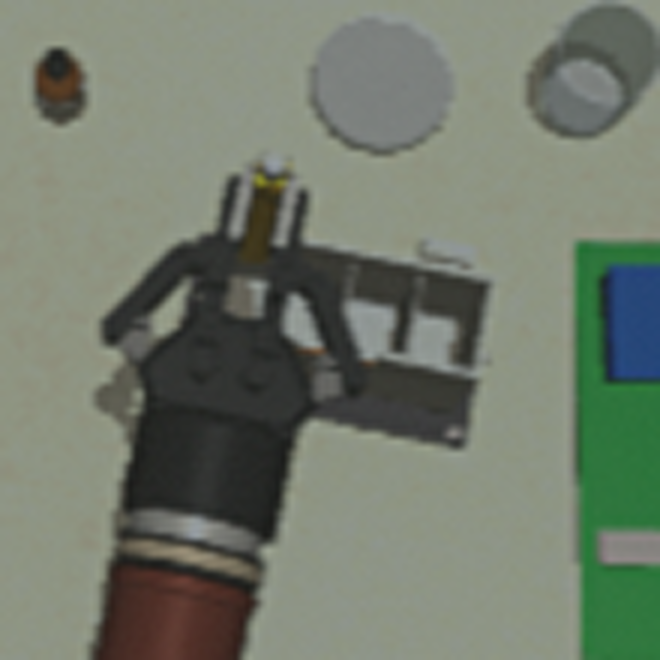

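The wand is upright, bud up, above cell +58.5, with its foot at about (242.5,150.8) in the side view. I'll lower it with force checks.

```bash
cat >> wand.py <<'E'
def lower(y,x=0.,op=24):
    f0=None
    for h in (240,):
        q,e=insp(y,h,x); move_l(q,e,150)
    wait(.15); f0=get_obs()["wrist_force"]
    for h in list(range(225,139,-12))+list(range(138,118,-2)):
        q,e=insp(y,h,x); move_l(q,e,60 if h>140 else 30); f=get_obs()["wrist_force"]-f0
        if np.linalg.norm(f)>3.5: break
    print("stop h",h,f.round(2),get_obs()["t"]); return h,q,e
def release(y,h,x=0.,op=24):
    grip(op); wait(.2)
    q,e=insp(y,h,x-60); move_l(q,e,100)
    q,e=insp(y,290,x-60); move_l(q,e,200); print("t",get_obs()["t"])
E
python3 - <<'E'
from wand import *
print(proj("side",hw([0,58.5,168])))
h,q,e=lower(58.5)
s=snap("side","s15"); crop(s,"s15c",200,80,330,210,6)
E
```

```text
[[241.97530003 150.57935738]]
stop h 128 [-2.22 -0.67  5.63] 48.9833
```

View pics/s15c.png

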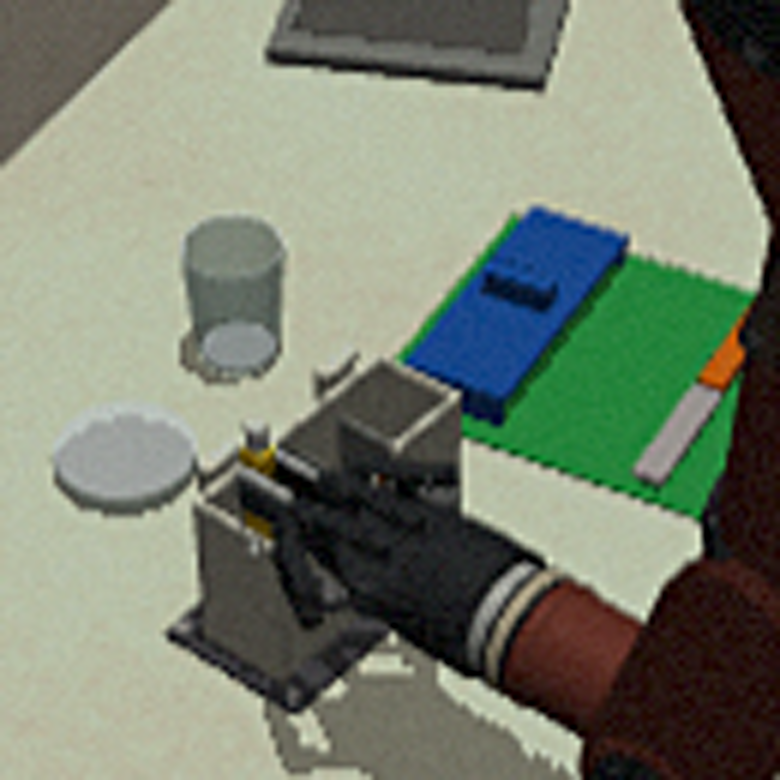

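It stopped at h=128 against the expected 130, so the foot is on the floor. Releasing.

Run:
```python
from wand import *
release(58.5,128)
s=snap("side","s16"); crop(s,"s16c",200,80,330,210,6)
t=snap("top","t16"); crop(t,"t16c",140,140,340,240,4)
```

```text
Traceback (most recent call last):
  File "wand.py", line 42, in release
    q,e=insp(y,290,x-60); move_l(q,e,200); print("t",get_obs()["t"])
                          ~~~~~~^^^^^^^^^
station.Unreachable: the arm cannot follow that straight line within its joint ranges
```

Run:
```python
from wand import *
s=snap("side","s16"); crop(s,"s16c",200,80,330,210,6)
for h in(160,200,230,260):
  for x in(-60,-45,-30): 
    q,e=insp(58.5,h,x); j=solve_ik(q,e); print(h,x,None if j is None else j.round(1))
```

```text
160 -60 [ -6.   22.2 143.1 185.3  75.4  88.7]
160 -45 [ -6.3  22.8 141.5 185.1  74.3  88.6]
160 -30 [ -6.6  23.4 139.8 184.8  73.2  88.6]
200 -60 [ -6.   12.2 145.2 185.6  67.5  87.9]
200 -45 [ -6.3  13.3 143.5 185.3  66.9  87.9]
200 -30 [ -6.6  14.4 141.7 185.1  66.2  88. ]
230 -60 None
230 -45 [ -6.3   6.1 144.5 185.6  60.8  87.3]
230 -30 [ -6.6   7.6 142.7 185.3  60.4  87.4]
260 -60 None
260 -45 [ -6.3  -0.9 145.2 186.   54.5  86.5]
260 -30 [ -6.6   0.9 143.4 185.7  54.5  86.7]
```

View pics/s16c.png

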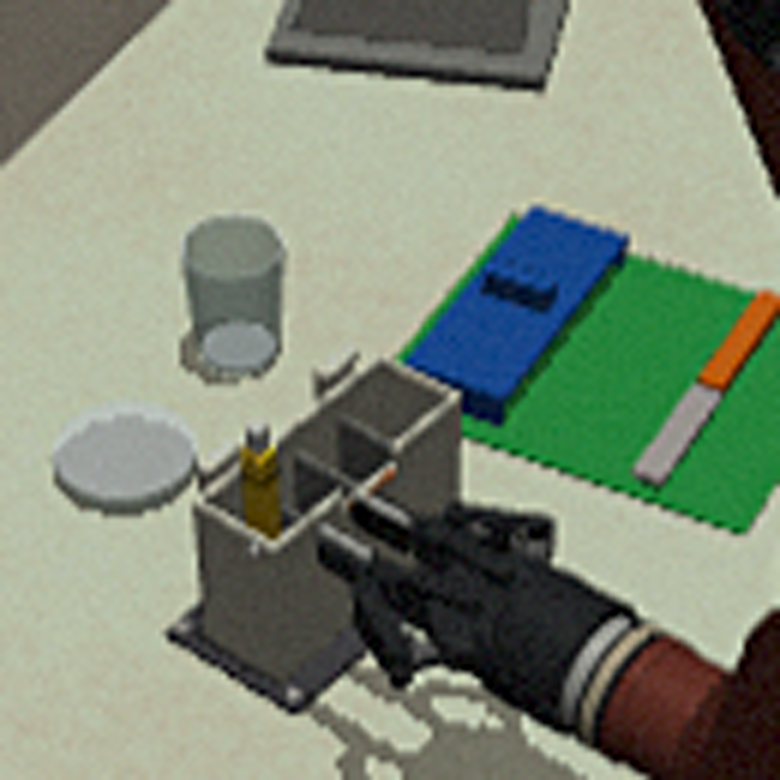

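The first wand stands upright, bud up, at crop (260,480). I'll retreat over a reachable path and fetch the next one.

```bash
sed -i 's/q,e=insp(y,h,x-60); move_l(q,e,100)/q,e=insp(y,h,x-42); move_l(q,e,100)/; s/q,e=insp(y,290,x-60); move_l(q,e,200)/q,e=insp(y,250,x-42); move_l(q,e,200)/' wand.py
python3 - <<'E'
from wand import *
q,e=insp(58.5,250,-42); move_l(q,e,150)
w,ims=wands(); crop(ims["top"],"t17c",140,130,300,230,5)
print(get_obs()["t"])
E
```

```text
wand foot [ 625.3  353.  -112.3] cost 0.37 [[625.7, 355.1, -112.3], [625.5, 352.1, -112.2]]
wand foot [ 581.   388.  -106.6] cost 0.38 [[581.4, 389.8, -106.8], [581.3, 385.8, -106.5]]
51.375
```

View pics/t17c.png

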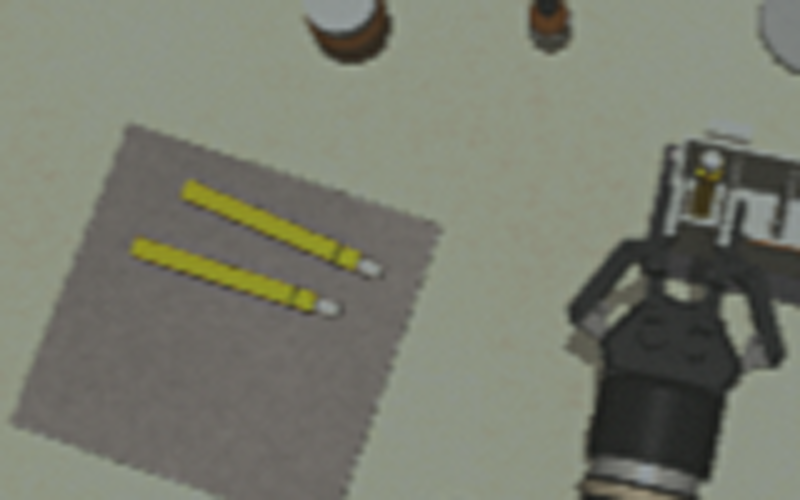

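The two remaining wands haven't moved. I'll take the one with its foot at (581,388) and put it in cell −58.5.

```bash
sed -i 's/goto(g+\[0,0,120\],e)/goto(g+[0,0,280],e)/' wand.py
python3 - <<'E'
from wand import *
w=[581.0,387.9,-106.6]
pick(w,29)
q,e=insp(-58.5,290); print(solve_ik(q,e).round(1)); goto(q,e)
s=snap("side","s18"); crop(s,"s18c",200,50,330,180,6); print(proj("side",hw([0,-58.5,168])),get_obs()["grip_width"])
E
```

```text
grip 13.298686966613475 [ 0.58 -0.13 -0.27] [546.54896659 271.13351328   5.63512667]
lifted 13.358181735933892 58.2833
[-28.9  -3.1 141.6 156.9  50.8 105.1]
[[265.30941002 132.23463922]] 13.519278244920137
```

View pics/s18c.png

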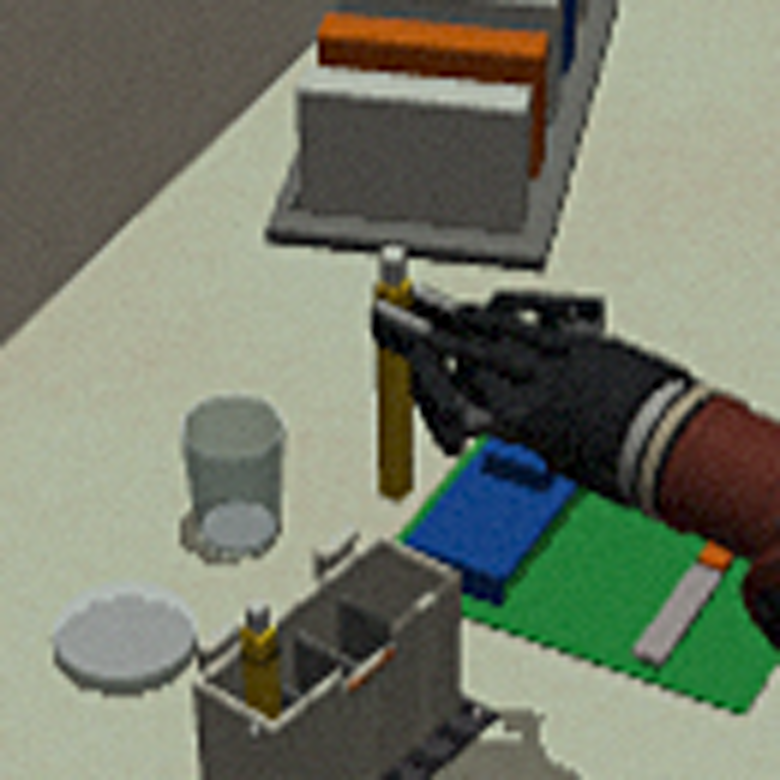

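The foot is at about (266,132.8) against the predicted (265.3,132.2). I'll lower and release.

```bash
python3 - <<'E'
import re
s=open("wand.py").read()
i=s.index("def release")
s=s[:i]+'''def release(y,h,x=0.,op=24):
    grip(op); wait(.2)
    q,e=insp(y,h,x-40); move_l(q,e,100)
    for hh,xx in((250,-40),(235,-40),(220,-40),(205,-40),(190,-40),(205,-30)):
        try: q,e=insp(y,hh,x+xx); move_l(q,e,200); print("up",hh,xx); break
        except Unreachable: pass
    print("t",get_obs()["t"])
'''
open("wand.py","w").write(s)
E
python3 - <<'E'
from wand import *
h,q,e=lower(-58.5)
if 124<=h<=134:
    release(-58.5,h)
s=snap("side","s19"); crop(s,"s19c",200,80,330,210,6)
E
```

```text
stop h 128 [-0.98  0.72  6.43] 65.6417
up 235 -40
t 67.3417
```

View pics/s19c.png

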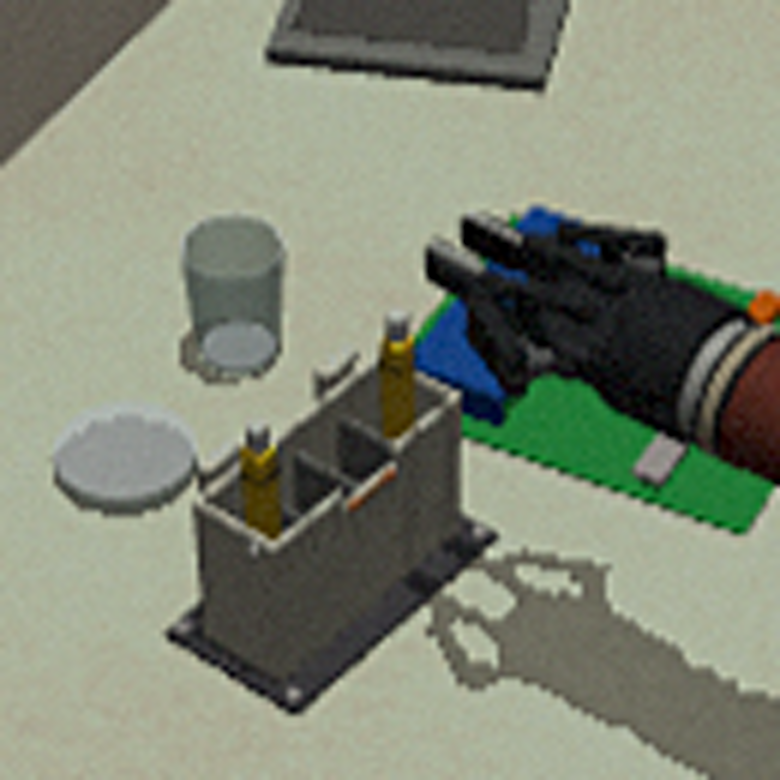

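Two wands are standing. Last one: re-measure, pick, and put it in cell +19.5.

```bash
sed -i 's/goto(g+\[0,0,280\],e)/goto(g+[0,0,330],e)/' wand.py
python3 - <<'E'
from wand import *
q,e=insp(-58.5,290); goto(q,e)
w,ims=wands()
assert len(w)==1
pick(w[0],36)
q,e=insp(19.5,290); goto(q,e)
s=snap("side","s20"); crop(s,"s20c",200,50,330,180,6); print(proj("side",hw([0,19.5,168])),get_obs()["grip_width"],get_obs()["t"])
E
```

```text
wand foot [ 625.2  353.1 -112.2] cost 0.37 [[625.6, 355.6, -112.2], [625.2, 351.5, -111.8]]
grip 13.509693467253463 [ 0.33 -0.54  0.42] [579.58672669 240.31570643   5.79065036]
lifted 13.455079611917613 74.7083
[[249.95501052 144.3059002 ]] 13.454758228001115 77.35
```

View pics/s20c.png

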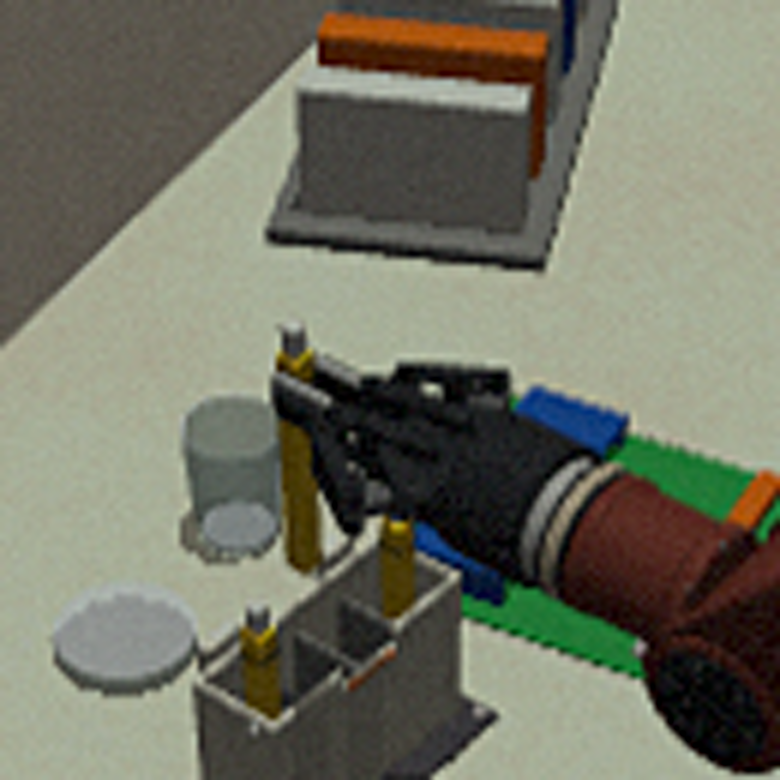

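Run:
```python
from wand import *
h,q,e=lower(19.5)
if 124<=h<=134:
    release(19.5,h,op=22)
    goto(insp(-19.5,290)[0],insp(-19.5,290)[1]); goto([350,-420,350],down(-90))
s=snap("side","s21"); crop(s,"s21c",200,80,360,210,5)
t=snap("top","t21"); crop(t,"t21c",250,110,410,240,5); print(get_obs()["t"])
```

```text
stop h 128 [-0.8   0.87  6.23] 82.3333
up 250 -40
t 84.0917
87.025
```

View pics/s21c.png

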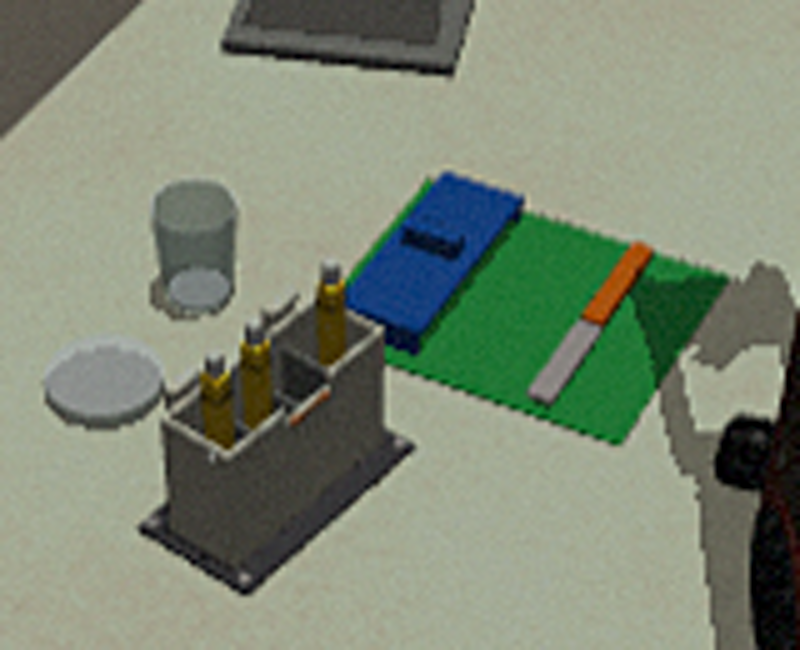

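View pics/t21.png

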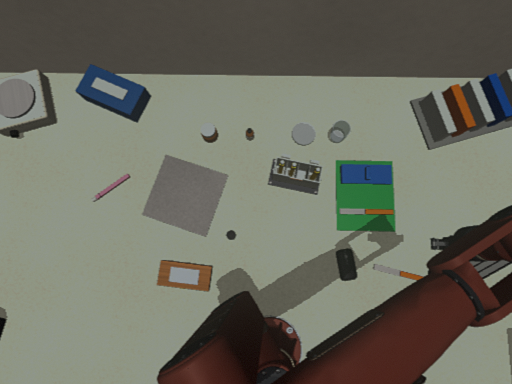

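All three wands stand bud up, the liner is empty, and the cover and tool lie on the mat with the bystanders apparently unmoved. One numeric check, then I'll hand in.

Run:
```python
from kin import *
ims={"top":get_image("top"),"side":get_image("side")}
mc=masks_cover(ims,ROI["mat"]); print("cover",fit(COVER,mc,[610,-338,0],23))
_,O=tool_mask(ims); print("tool",fit([box(-95,5,-9,9,-7,7)],O,[475,-340,90],10))
a=cv2.imread("pics/top0.png").astype(int); b=cv2.cvtColor(ims["top"],cv2.COLOR_RGB2BGR).astype(int)
for n,(u,v) in dict(dropper=(250,133),dish=(303,134),beaker=(339,131),jar=(209,131),eye=(231,235),mouse=(346,264),slide=(185,275)).items():
    print(n,np.abs(a[v-8:v+8,u-8:u+8]-b[v-8:v+8,u-8:u+8]).mean().round(1),end=" ")
sign_off()
```

```text
cover (array([ 6.09443483e+02, -3.41210183e+02, -3.07002636e-01]), np.float64(0.2205479699955663))
tool (array([ 473.97789698, -339.5618077 ,   91.98297656]), np.float64(0.6551667657681466))
dropper 0.9 dish 0.8 beaker 0.9 jar 0.9 eye 0.9 mouse 5.7 slide 0.9 the job is handed in; nothing more can be done
```

The job is done and handed in at about 87 s of the 210 s; `sign_off()` gives no verdict, so I don't know the score.

- **Cover:** I levered it with the mat tool, the farther of the two look-alikes. It rose to about 16 mm at the front with the fingers off it, and stayed about 13 mm up after the blade came out. It now lies the right way up on the far half of the mat, its centre about 74 mm from the mat's centre.
- **Pry tool:** It lies flat on the near half of the mat, about 62 mm from the mat's centre. The fit was loose because I fitted only the handle, but both camera views show it flat on the mat.
- **Wands:** Three were present and all stand bud up in the holder, in cells +58.5, +19.5 and −58.5. Each foot touched bottom 2 mm lower than expected (128 against 130 mm), well inside the limit.
- **Bystanders:** Picture patches from before and after match for all but the mouse. Its patch differed slightly (5.7 against 0.9); I put this down to the arm's shadow and did not measure its position. In the last top view it sits at its original pixels.

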